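# Take the flask out of the ringed water bath and close it again

### The arm

A 6-joint arm with a two-finger parallel gripper is mounted at the origin on a cart in front of the work surface, level with it; the furniture and walls round the work are solid. World frame = base frame: x ahead of the robot, y to its left, z up, the work surface at z = 0. Lengths are in mm, angles in rad, forces in N, time in s.
With the tool pointing down it reaches from about 300 to 775 mm from the base axis. Payload 14.6 kg.
Tool frame: the origin (TCP) lies midway between the tips of the shut fingers; the grasp point (between the pads) lies 19 mm behind it (manip.hold_point_z is the distance from the TCP to the grasp point, in mm); z points along the fingers, y is the direction in which the jaws open and shut (so a half turn about z gives the same grasp; the last joint's range is limited). The gripper opens to 94 mm and grips with 3 to 60 N. Pads are 16 mm wide; open, the fingers measure 119 mm over their backs; the gripper's body (75 mm by 177 mm) begins 78 mm behind the grasp point.
Start: joints at [-1.222, 0.3, 1.521, -0, 1.321, -0.067], TCP at [222.149, -503.129, 170.946] pointing down, gripper open.
Joint ranges: [-3.03, 3.03], [-0.79, 2.21], [0.23, 2.52], [-1.04, 4.18], [0, 3.07], [-2.55, 2.55]. Speed limits (rad/s): [2.22, 2.22, 2.57, 3.14, 3.14, 3.14].

### API

Orientations are given as [roll, pitch, yaw] about the fixed x, y, z axes, in that order (R = Rz(yaw) Ry(pitch) Rx(roll)).
In Python, from cell import manip gives the robot as it stands.
- The arm moves only by the shell command python3 -m crank 'ROWS' [OPENING] [FORCE]. ROWS is JSON, a list of rows, each an object with "offset": the shift along the world's x, y, z in m, a list of three; "spin": the turn about the world's z in degrees. In form: [{"offset": [dx, dy, dz], "spin": spin}, ...]. A call has exactly 8 rows; each row is the pose to reach, as a shift and turn from the pose measured when the call began; what a row does not reach only later rows make up. A row lasts 1/12 s, in which the tool goes at most 41.7 mm and 7.16 degrees, less where a joint would pass 70% of its speed; a pose out of reach is approached as far as the arm can. A call with a gripper value outside its range is refused whole. OPENING is the opening, from 0 (shut) to 1 (fully open), set as the call begins (- or left out, the last holds). The fingers move at their own pace and stop on an object; FORCE is the grip in N (left out, the last holds). Time passes only in rows, so rows that repeat a pose let the fingers close, or fill a call up. It gives the time, the measured TCP pose, the force and the opening at its end, in the units of the state.
- manip.read_state(): the state, without advancing time (a new reading comes with each control period).
- manip.camera(name): name is "side" or "top" or "wrist"; returns a dict with "pixels" (384x512x3 uint8, red, green, blue), "fx", "fy", "cx", "cy" (pixels), "k1" (the pictures are not rectified: a ray, as slopes to the right and down, at radius r is drawn at 1 + k1 r^2 times it, then the intrinsics apply), "extrinsics" (4x4, takes a point from world to camera coordinates); the wrist camera has in their place "hand_eye" (4x4, takes a point from camera to tool coordinates, whose origin is the TCP and whose axes are the flange's). Camera axes: x right, y down, z forward; pixel columns grow to the right and rows downward; lengths in mm; the calibration is good to about 2 mm. A picture is of the moment at which its call begins: read the wrist's pose just before it. There is no depth.
- manip.sign_off(): hands the job in, once; it reports no verdict.
Trained networks look in a picture, given as the dict that the camera call returned (one of the last four; its "shot" number tells which), for a name from the list of things; names that differ only in an ending like _2 or _b are one class to them, and where a whole thing is asked for, a point or a joint stands for the part that bears it (a point fixed in the world has none). Each returns a list of dicts, best first, with "conf" (0 to 1); they miss things now and then, are a little off and sometimes report something else, mostly with a low value. They report only what shows in the picture. A call takes as long as a camera call. They do not tell look-alikes from the thing itself.
- manip.search_frame(picture, name): "location" ([x, y, z] in mm, in world coordinates, good to about 4 mm: the middle of the surface that is visible of it).
- manip.masks_of(picture, name): "mask" (384x512 bool, what is visible of it).
The state is a dict: "clock": time; "joints": joint angles; "qd": joint speeds; "effort": joint torques, N m; "eef_pos": TCP position; "eef_rot": TCP orientation; "wrist_force": force on the tool from outside, world axes, zero at the start; "moment": the same for the moment, N m; "finger_gap": finger opening in mm.
Only numpy, scipy, OpenCV 4.12 (cv2) and the standard library are available. Lean on these libraries where they do the work, as an engineer would, in place of code of your own. Each camera call takes 0.05 s, during which the arm holds its last target. There are 200 camera calls.

### The job

Take the stoppered flask out of the drained water bath: lift off the white neck collar and lay it flat on the steel drip tray, then lay the cover ring flat beside it, and stand the flask upright in the middle of the cork mat. Then close the bath again: ring back on the mouth, collar back on the ring, and the small knobbed lid on the collar's hole, all seated flat. Keep the flask upright, and leave the crucible and the conical flask where they stand.

Things in the scene. Friction and masses are not known exactly. Their poses are not given: they have to be found in the camera images.
- bath_mouth (a point): Fixed bench water bath, empty: a white case with a flat steel deck 182 x 182 mm, 95 mm above the worktop, and a grey control panel in front (-x). In the deck a round well 110 mm across, its flat floor 81 mm below the deck. The point is the centre of the well's mouth, level with the deck; z up.
- ring_centre (a point): Loose steel ring on the deck over the well: flange 132 mm across, 4 mm thick, hole 56 mm. A 98 mm spigot, 8 mm deep, under it enters the well, or bears it on a flat surface; a 3 mm lip on top (88 mm inside) locates the collar. Two upright black grips (x 10, y 32 mm) at 57 mm along +x and -x, tops 34 mm up; either carries it. Point: centre, at the flange's underside; z up. About 160 g.
- collar_centre (a point): Loose white plastic collar: flat-bottomed flange 76 mm across, 4 mm thick, and on it an upright tube 48 mm across outside, bored through 36 mm; 34 mm high in all. It lies on the ring's flange inside the lip (6 mm of play), the flask's neck standing up through it. Grasp across the tube. The point is on its axis, 17 mm above its underside; z up. 80 g.
- flask_centre (a point): Loose clear glass flask, white stopper, 140 mm high: flat foot 48 mm across, round body 66 mm across to 60 mm up, straight neck 18 mm across from 72 to 116 mm up, stopper 24 mm across on top. It stands on the well's floor near the middle; its body does not pass the ring's hole. Grasp the neck. The point is on its axis, 70 mm above the foot; z up. About 130 g.
- lid_centre (a point): Small loose lid: steel disc 56 mm across, 4 mm thick, with a black knob (24 mm across, 14 to 36 mm above the disc's underside) and below a plug 24 mm across, 8 mm deep, that enters the collar's bore; the disc then lies on the collar's top. At first it stands on its plug on the worktop. The point is on its axis, 14 mm above the disc's underside; z up. 60 g.
- tray_floor (a point): Fixed steel drip tray, 276 mm (x) by 180 mm (y) with a rim 13 mm high and 3 mm thick. The point is the centre of its flat floor, 3 mm above the worktop; z up.
- cork_top (a point): Fixed round cork mat, 100 mm across, 10 mm thick. The point is the centre of its top; z up.
- crucible_centre (a point): White porcelain crucible, 41 mm across, 32 mm high, a bystander. The point is on its axis, half-way up.
- conical_centre (a point): Conical glass flask without stopper, 66 mm across, 106 mm high, a bystander. The point is on its axis, half-way up.
Not all that is in view belongs to the job. Leave any turquoise or yellow look-alike of the part that bears lid_centre alone.

How it is judged (in metres and radians):
On the way, in this order (a step that is already met when the one before it is completed fails the run):
1. the collar lies flat on the drip tray's floor (x of collar_centre in the frame of tray_floor between -0.12 and 0.12 m and y of collar_centre in the frame of tray_floor between -0.075 and 0.075 m and z of collar_centre in the frame of tray_floor between 0.011 and 0.023 m and angle between collar_centre's own z axis and vertical below 0.1 rad), for 0.2 s.
2. the cover ring lies flat on the drip tray's floor too, beside the collar (all of step 1 and x of ring_centre in the frame of tray_floor between -0.12 and 0.12 m and y of ring_centre in the frame of tray_floor between -0.075 and 0.075 m and z of ring_centre in the frame of tray_floor between 0.002 and 0.014 m and angle between ring_centre's own z axis and vertical below 0.1 rad), for 0.2 s.
3. the flask stands upright on the cork mat (horizontal distance between flask_centre and cork_top below 0.02 m and z of flask_centre in the frame of cork_top between 0.065 and 0.075 m and angle between flask_centre's own z axis and vertical below 0.1 rad), for 0.2 s.
At the end, for the whole second after the job is handed in: Ring flat on the bath's deck, collar flat on the ring, lid flat on the collar, each centred within 10 mm on the part below, within 4 mm of its seated height and 0.025 rad of level; flask upright on the cork mat within 20 mm of its centre; all released and at rest (all of step 3 and horizontal distance between ring_centre and bath_mouth below 0.01 m and z of ring_centre in the frame of bath_mouth between -0.004 and 0.004 m and angle between each of ring_centre, collar_centre, lid_centre's own z axis and vertical below 0.025 rad and horizontal distance between collar_centre and ring_centre below 0.01 m and z of collar_centre in the frame of ring_centre between 0.017 and 0.025 m and horizontal distance between lid_centre and collar_centre below 0.01 m and z of lid_centre in the frame of collar_centre between 0.027 and 0.035 m and linear speed of each of ring, collar, lid, flask below 0.02 m/s); the robot touches nothing.
It fails at once if the flask is tipped by more than 0.5 rad (angle between flask_centre's own z axis and vertical above 0.5 rad).
It fails at once if the crucible is moved by more than 20 mm (distance of crucible_centre from where it was at the start of the episode above 0.02 m).
It fails at once if the conical flask is moved by more than 20 mm (distance of conical_centre from where it was at the start of the episode above 0.02 m).
It also fails if it takes over 138 s, if anything falls off the work surface, if the arm or the gripper's body presses on something with over 40 N, if the wrist force passes 120 N, or if a joint passes its speed limit or range.

## Working session

There is one attempt and no reset: what is moved stays moved. The work goes in short steps, Python scripts to look and compute and a shell command to move; the robot and the scene stay as the last step left them, time stands still between calls to the robot, and variables do not carry over. Pictures are saved under pics/ and viewed, about 12 in all and at most 16, crops included, and the job is handed in when it is done.

```bash
ls; mkdir -p pics
cat > h.py <<'E'
import numpy as np, cv2
from cell import manip
NAMES=["bath_mouth","ring_centre","collar_centre","flask_centre","lid_centre","tray_floor","cork_top","crucible_centre","conical_centre"]
def save(p,n): cv2.imwrite(f"pics/{n}.png",cv2.cvtColor(p["pixels"],cv2.COLOR_RGB2BGR))
def ext(p,st=None):
    if "extrinsics" in p: return np.array(p["extrinsics"])
    from scipy.spatial.transform import Rotation as R
    T=np.eye(4);T[:3,:3]=R.from_euler("xyz",st["eef_rot"]).as_matrix();T[:3,3]=st["eef_pos"]
    return np.linalg.inv(T@np.array(p["hand_eye"]))
def ray(p,u,v,z,E):
    "world point on plane z seen at pixel"
    x,y=(u-p["cx"])/p["fx"],(v-p["cy"])/p["fy"]
    a,b=x,y
    for _ in range(10):
        s=1+p["k1"]*(a*a+b*b); a,b=x/s,y/s
    Rm,t=E[:3,:3],E[:3,3]; o=-Rm.T@t; d=Rm.T@np.array([a,b,1])
    return o+d*(z-o[2])/d[2]
def proj(p,P,E):
    c=E[:3,:3]@np.array(P,float)+E[:3,3]; a,b=c[:2]/c[2]; s=1+p["k1"]*(a*a+b*b)
    return p["cx"]+p["fx"]*a*s,p["cy"]+p["fy"]*b*s
E
python3 - <<'E'
from h import *
print(manip.read_state())
ps=[manip.camera(n) for n in("top","side")]
for p,n in zip(ps,("top","side")):
    save(p,n+"0"); print(n,np.round(ext(p),2).tolist(),p["fx"],p["k1"])
    for k in NAMES:
        print(k,[(np.round(d["location"]).tolist(),round(d["conf"],2)) for d in manip.search_frame(p,k)[:3]])
print(manip.read_state()["clock"])
E
```

```text
pics
{'clock': 0.0, 'joints': array([-1.22160778e+00,  3.00500785e-01,  1.52157474e+00,  1.92400604e-05,
        1.32069603e+00, -6.65837936e-02]), 'qd': array([-0.00011966, -0.00025538,  0.00113969, -0.00087331,  0.00084357,
        0.00132011]), 'effort': array([ 1.56609127e-03, -5.31807196e+01, -3.52736557e+01,  7.09055574e-02,
        2.44342204e-02, -5.22872779e-05]), 'eef_pos': array([ 222.05090311, -502.85520138,  170.37275253]), 'eef_rot': array([-3.14041760e+00, -9.70323356e-05,  4.15767515e-01]), 'wrist_force': array([-0.00537068, -0.23454596,  1.36480922]), 'moment': array([ 0.02506753,  0.02391163, -0.00863857]), 'finger_gap': 94.19154722962993}
top [[0.02, -1.0, -0.03, -33.22], [-0.98, -0.01, -0.19, 568.35], [0.19, 0.03, -0.98, 898.1], [0.0, 0.0, 0.0, 1.0]] 458.316574067093 -0.04987320326064382
bath_mouth [([525.0, -251.0, 90.0], 0.63)]
ring_centre [([549.0, -270.0, 94.0], 0.83)]
collar_centre [([539.0, -263.0, 102.0], 0.65)]
flask_centre [([551.0, -270.0, 159.0], 0.77)]
lid_centre [([444.0, -93.0, 7.0], 0.83), ([446.0, 5.0, 13.0], 0.78), ([356.0, 76.0, 14.0], 0.66)]
tray_floor [([551.0, 199.0, 4.0], 0.62)]
cork_top [([661.0, 8.0, 10.0], 0.96)]
crucible_centre [([552.0, -17.0, 14.0], 0.66)]
conical_centre [([738.0, 74.0, 48.0], 0.85)]
side [[-0.98, -0.18, -0.0, 524.25], [-0.1, 0.54, -0.84, 163.22], [0.15, -0.83, -0.55, 770.42], [0.0, 0.0, 0.0, 1.0]] 388.23668985587034 0.02882392482691873
bath_mouth [([538.0, -194.0, 79.0], 0.66)]
ring_centre [([537.0, -235.0, 99.0], 0.75)]
collar_centre [([551.0, -254.0, 116.0], 0.76)]
flask_centre [([738.0, 86.0, 53.0], 0.27)]
lid_centre [([341.0, -35.0, 8.0], 0.8), ([451.0, 18.0, 7.0], 0.77), ([455.0, -89.0, 18.0], 0.72)]
tray_floor [([555.0, 207.0, 4.0], 0.73)]
cork_top [([659.0, 11.0, 13.0], 0.92)]
crucible_centre [([552.0, -17.0, 23.0], 0.84)]
conical_centre [([737.0, 85.0, 52.0], 0.86)]
1.0
```

View pics/top0.png

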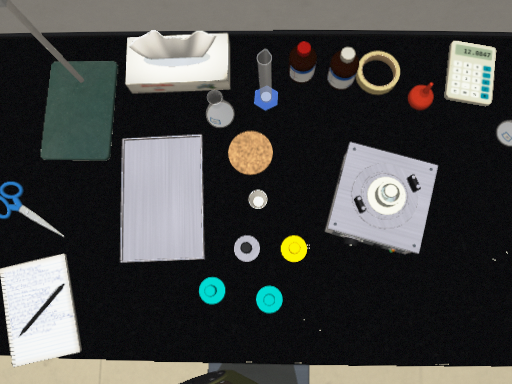

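View pics/side0.png

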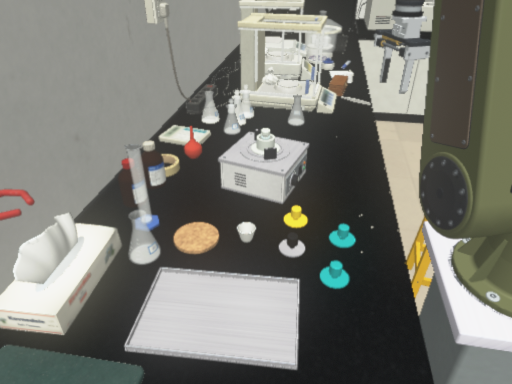

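The top view shows the bath with the ring's black grips at (415,183) and (361,204), the collar and stopper at about (388,193), and the tray, cork (250,152) and crucible (258,200). The grey lid with the black knob is at (246,248); the turquoise and yellow ones are the look-alikes. The side view agrees.

Run:
```python
from h import *
p=manip.camera("top");E=ext(p)
q=lambda n,u,v,z:print(n,np.round(ray(p,u,v,z,E),1))
for u,v in((349,143),(438,163),(420,253),(327,234)): q("deck",u,v,95)
q("gripA",415,182,129);q("gripB",361,203,129);q("stopper",390,192,154)
for u,v in((122,136),(203,135),(204,261),(121,262)): q("tray",u,v,14)
q("lid",246.5,248.5,12);q("cork",250.5,152.5,10);q("cruc",258,199,30)
w=manip.camera("wrist");print(np.round(w["hand_eye"],2).tolist(),w["fx"],w["k1"])
```

```text
deck [ 655.9 -203.    95. ]
deck [ 616.  -380.8   95. ]
deck [ 436.4 -335.6   95. ]
deck [ 471.3 -156.3   95. ]
gripA [ 569.3 -321.9  129. ]
gripB [ 527.5 -217.5  129. ]
stopper [ 544.5 -266.9  154. ]
tray [693.4 290.9  14. ]
tray [696.5 107.5  14. ]
tray [418.7  94.4  14. ]
tray [413.4 272.4  14. ]
lid [446.4   5.   12. ]
cork [658.    0.7  10. ]
cruc [550.2 -18.3  30. ]
[[0.0, -0.96, -0.27, 78.68], [1.0, 0.0, 0.0, 0.99], [-0.0, -0.27, 0.96, -212.77], [0.0, 0.0, 0.0, 1.0]] 264.6979450843862 0.007958201432925624
```

```bash
python3 -m crank '[{"offset":[0.02,0.015,0.03],"spin":6},{"offset":[0.04,0.03,0.06],"spin":12},{"offset":[0.06,0.045,0.09],"spin":18},{"offset":[0.085,0.06,0.11],"spin":24},{"offset":[0.115,0.08,0.11],"spin":30},{"offset":[0.145,0.1,0.11],"spin":37},{"offset":[0.18,0.125,0.11],"spin":44},{"offset":[0.18,0.125,0.11],"spin":44}]' 0.9 20
python3 -m crank '[{"offset":[0.02,0.015,0],"spin":6},{"offset":[0.04,0.03,0],"spin":12},{"offset":[0.06,0.045,0],"spin":18},{"offset":[0.08,0.06,0],"spin":24},{"offset":[0.1,0.075,0],"spin":30},{"offset":[0.12,0.09,0],"spin":36},{"offset":[0.143,0.11,0],"spin":42},{"offset":[0.143,0.11,0],"spin":44}]' - -
```

```text
clock: 1.77
eef_pos: [406.2, -374.5, 280.9]
eef_rot: [3.141, -0.001, 1.196]
wrist_force: [-0.3, 0.5, -0.5]
finger_gap: 84.7
clock: 2.43
eef_pos: [551.8, -261.5, 280.2]
eef_rot: [3.141, -0.002, 1.973]
wrist_force: [0.7, -0.2, -0.4]
finger_gap: 84.3
```

```bash
cat > see.py <<'E'
from h import *
import sys
st=manip.read_state();w=manip.camera("wrist");E=ext(w,st);save(w,sys.argv[1])
np.savez("last.npz",E=E,**{k:w[k] for k in("fx","fy","cx","cy","k1")})
print(np.round(st["eef_pos"],1),np.round(st["eef_rot"],3),st["clock"])
for k in sys.argv[2:]: 
    print(k,[(np.round(d["location"]).tolist(),round(d["conf"],2)) for d in manip.search_frame(w,k)[:3]])
    for d in manip.masks_of(w,k)[:3]:
        ys,xs=np.nonzero(d["mask"]);print("  mask",round(d["conf"],2),np.round(xs.mean(),1),np.round(ys.mean(),1),xs.min(),xs.max(),ys.min(),ys.max())
E
python3 see.py w1 ring_centre collar_centre flask_centre
```

```text
[ 551.8 -261.5  280.2] [ 3.141e+00 -2.000e-03  1.973e+00] 2.4333
ring_centre [([550.0, -260.0, 101.0], 0.88)]
  mask 0.64 255.5 174.5 213 297 133 221
collar_centre [([544.0, -263.0, 105.0], 0.7)]
  mask 0.71 253.8 177.0 229 278 154 202
flask_centre [([546.0, -270.0, 152.0], 0.68)]
```

View pics/w1.png

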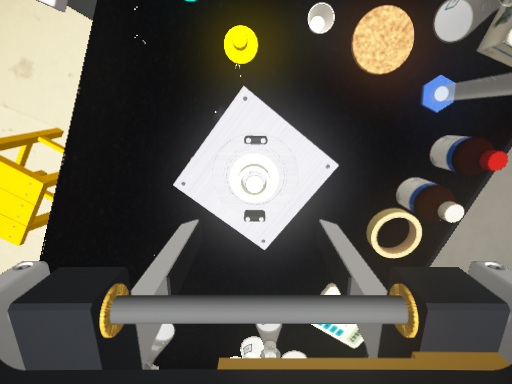

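The wrist view shows the grips at (255,140) and (255,216), with the collar and stopper between them at about (254,178). The jaws lie across the grip axis.

```bash
cat > px.py <<'E'
from h import *
import sys
d=np.load("last.npz");p={k:float(d[k]) for k in("fx","fy","cx","cy","k1")};E=d["E"]
for a in sys.argv[1:]:
    u,v,z=map(float,a.split(","));print(a,np.round(ray(p,u,v,z,E),1))
E
python3 px.py 255,140,129 255,216,129 253.8,177,104 254.5,181.5,154 253.5,178,133 244,87,95 338,166,95 264,249,95 174,184,95
python3 - <<'E'
import cv2
a=cv2.imread("pics/w1.png");cv2.imwrite("pics/w1c.png",cv2.resize(a[120:240,190:320],None,fx=5,fy=5,interpolation=cv2.INTER_CUBIC))
E
```

```text
255,140,129 [ 526.5 -217.9  129. ]
255,216,129 [ 569.  -318.9  129. ]
253.8,177,104 [ 546.5 -270.9  104. ]
254.5,181.5,154 [ 546.2 -265.7  154. ]
253.5,178,133 [ 544.7 -266.3  133. ]
244,87,95 [ 484.6 -159.3   95. ]
338,166,95 [ 658.2 -207.    95. ]
264,249,95 [ 610.1 -379.    95. ]
174,184,95 [ 437.9 -331.3   95. ]
```

View pics/w1c.png

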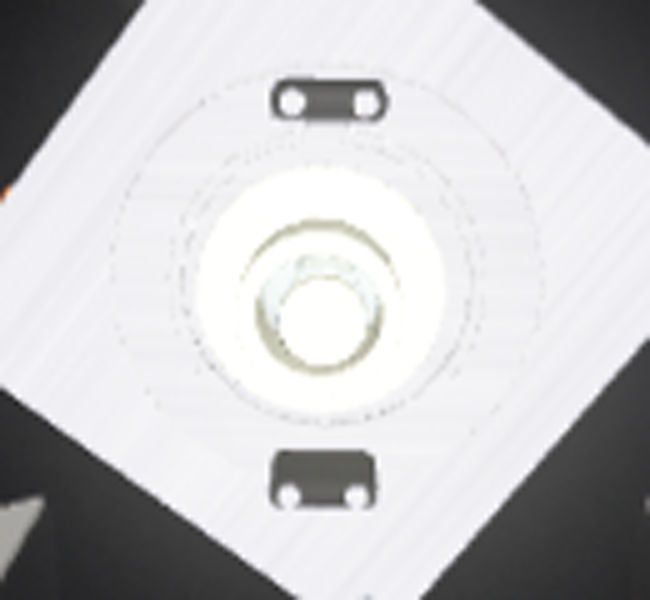

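```bash
python3 px.py 255.8,140,129 254.6,217.8,129 254.2,178,103 254.2,182.3,133 254.6,184.4,154
```

```text
255.8,140,129 [ 527.5 -217.5  129. ]
254.6,217.8,129 [ 569.6 -321.7  129. ]
254.2,178,103 [ 547.7 -272.3  103. ]
254.2,182.3,133 [ 547.9 -271.6  133. ]
254.6,184.4,154 [ 547.9 -269.2  154. ]
```

```bash
python3 -m crank '[{"offset":[-0.002,-0.005,-0.025],"spin":-1},{"offset":[-0.004,-0.0095,-0.05],"spin":-1},{"offset":[-0.004,-0.0095,-0.08],"spin":-1},{"offset":[-0.004,-0.0095,-0.11],"spin":-1},{"offset":[-0.004,-0.0095,-0.135],"spin":-1},{"offset":[-0.004,-0.0095,-0.155],"spin":-1},{"offset":[-0.004,-0.0095,-0.171],"spin":-1},{"offset":[-0.004,-0.0095,-0.171],"spin":-1}]' 0.85 20
python3 -m crank '[{"offset":[0,0,0],"spin":0},{"offset":[0,0,0],"spin":0},{"offset":[0,0,0],"spin":0},{"offset":[0,0,0],"spin":0},{"offset":[0,0,0],"spin":0},{"offset":[0,0,0],"spin":0},{"offset":[0,0,0],"spin":0},{"offset":[0,0,0],"spin":0}]' 0.2 20
```

```text
clock: 3.45
eef_pos: [543.0, -274.4, 106.8]
eef_rot: [-3.139, -0.005, 1.943]
wrist_force: [1.1, 0.4, -0.0]
finger_gap: 79.8
clock: 4.12
eef_pos: [543.1, -274.4, 107.0]
eef_rot: [-3.139, -0.004, 1.943]
wrist_force: [-0.8, -0.5, 0.4]
finger_gap: 30.1
```

```bash
python3 see.py w2 collar_centre
```

```text
[ 543.1 -274.4  107. ] [-3.139 -0.004  1.943] 4.1167
collar_centre [([539.0, -256.0, 106.0], 0.68)]
  mask 0.77 264.3 201.1 223 308 169 252
```

View pics/w2.png

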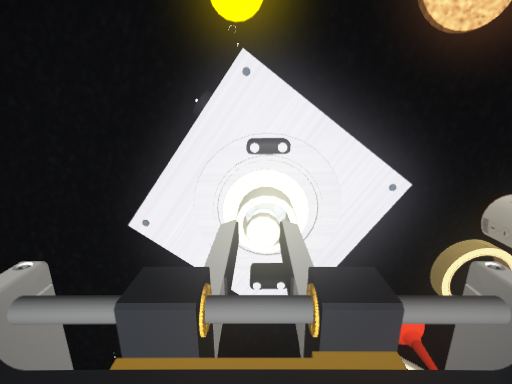

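Run:
```python
from h import *
s=manip.read_state();print(s["clock"],s["finger_gap"],s["eef_pos"],s["wrist_force"],s["moment"])
a=cv2.imread("pics/w2.png");cv2.imwrite("pics/w2c.png",cv2.resize(a[130:300,180:350],None,fx=3.5,fy=3.5,interpolation=cv2.INTER_CUBIC))
```

```text
4.2667 23.262707294125978 [ 543.15059248 -274.37326397  106.93134396] [1.6882635  0.18988932 1.70644136] [ 0.03744753 -0.26285732 -0.00160275]
```

View pics/w2c.png

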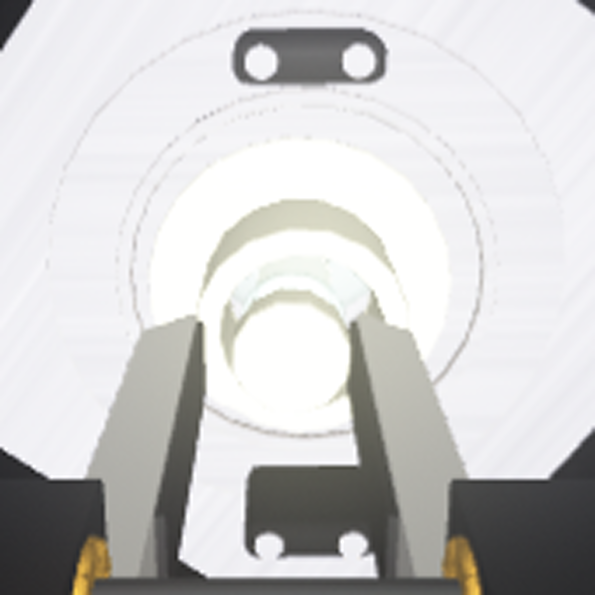

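The crop shows the fingertips above the tube rim, beside the stopper. The gap of 23 mm suggests they closed on the stopper, so the tips are higher than I assumed. I'll open and check from the side.

```bash
python3 -m crank '[{"offset":[0,0,0],"spin":0},{"offset":[0,0,0],"spin":0},{"offset":[0,0,0],"spin":0},{"offset":[0,0,0],"spin":0},{"offset":[0,0,0],"spin":0},{"offset":[0,0,0],"spin":0},{"offset":[0,0,0],"spin":0},{"offset":[0,0,0],"spin":0}]' 0.8 20
python3 - <<'E'
from h import *
st=manip.read_state();p=manip.camera("side");E=ext(p);save(p,"s2")
print("tcp px",proj(p,st["eef_pos"],E), "tube top",proj(p,[547.8,-271,133],E), st["finger_gap"], st["eef_pos"],manip.hold_point_z)
a=cv2.cvtColor(p["pixels"],cv2.COLOR_RGB2BGR)
cv2.imwrite("pics/s2c.png",cv2.resize(a[60:210,180:340],None,fx=4,fy=4,interpolation=cv2.INTER_CUBIC))
E
```

```text
clock: 4.93
eef_pos: [543.1, -274.3, 106.9]
eef_rot: [-3.139, -0.005, 1.943]
wrist_force: [0.1, -0.1, -0.4]
finger_gap: 72.5
tcp px (np.float64(266.8687144825488), np.float64(145.1463859722907)) tube top (np.float64(265.08712815625177), np.float64(136.40804184477992)) 72.49086241974177 [ 543.12740996 -274.34908961  106.90458974] 18.8
```

View pics/s2c.png

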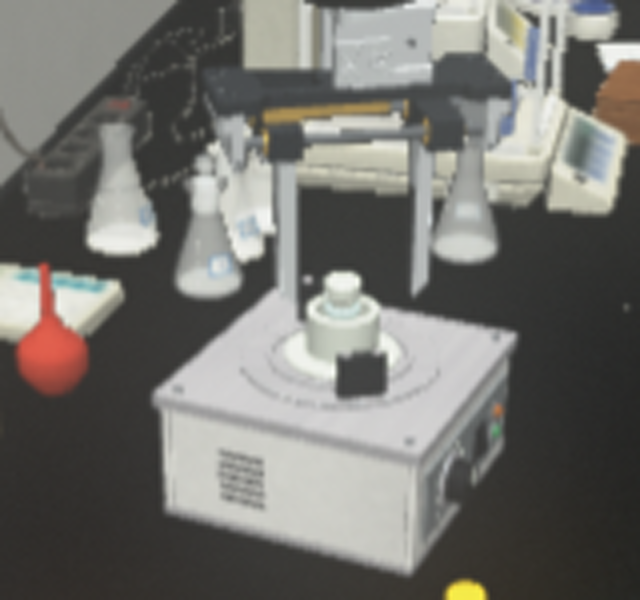

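Run:
```python
from h import *
p=manip.camera("side");E=ext(p)
for z in(107,120,130,140):
    print(z,[np.round(proj(p,[543.1+s*40,-274.3+s*15.6,z],E),1) for s in(1,-1)])
st=manip.read_state();w=manip.camera("wrist");Ew=ext(w,st);save(w,"w3")
for z in(107,120,130,140):
    print(z,[np.round(proj(w,[543.1+s*40,-274.3+s*15.6,z],Ew),1) for s in(1,-1)])
s=np.array(w["pixels"]);cv2.imwrite("pics/w3c.png",cv2.resize(cv2.cvtColor(s,cv2.COLOR_RGB2BGR)[150:310,170:360],None,fx=4,fy=3.7,interpolation=cv2.INTER_CUBIC))
```

```text
107 [array([250.8, 146.5]), array([282.7, 143.7])]
120 [array([250.8, 142. ]), array([282.9, 139.2])]
130 [array([250.8, 138.5]), array([283.1, 135.7])]
140 [array([250.8, 134.9]), array([283.3, 132.2])]
107 [array([310.6, 213.7]), array([210.1, 213.6])]
120 [array([313.6, 219.3]), array([207.2, 219.2])]
130 [array([316.2, 224. ]), array([204.8, 223.9])]
140 [array([319. , 229.2]), array([202.1, 229.1])]
```

View pics/w3c.png

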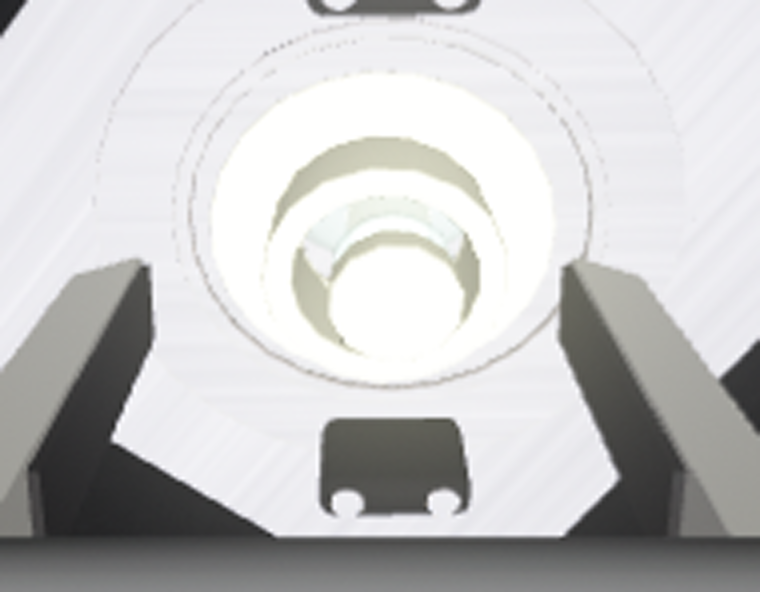

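Both views put the fingertips 25–35 mm above the reported TCP, at z≈133 with the TCP at 107. I'll recentre and go down stepwise, watching the force.

```bash
python3 -m crank '[{"offset":[0.005,0.003,-0.003],"spin":0},{"offset":[0.005,0.003,-0.006],"spin":0},{"offset":[0.005,0.003,-0.009],"spin":0},{"offset":[0.005,0.003,-0.012],"spin":0},{"offset":[0.005,0.003,-0.015],"spin":0},{"offset":[0.005,0.003,-0.018],"spin":0},{"offset":[0.005,0.003,-0.02],"spin":0},{"offset":[0.005,0.003,-0.02],"spin":0}]' 0.8 20
python3 see.py w4
python3 - <<'E'
from h import *
a=cv2.imread("pics/w4.png");cv2.imwrite("pics/w4c.png",cv2.resize(a[150:310,170:360],None,fx=4,fy=3.7,interpolation=cv2.INTER_CUBIC))
E
```

```text
clock: 5.75
eef_pos: [547.9, -271.3, 86.4]
eef_rot: [-3.139, -0.005, 1.943]
wrist_force: [-1.1, 0.1, 0.2]
finger_gap: 75.1
[ 547.9 -271.3   86.4] [-3.139 -0.005  1.943] 5.75
```

View pics/w4c.png

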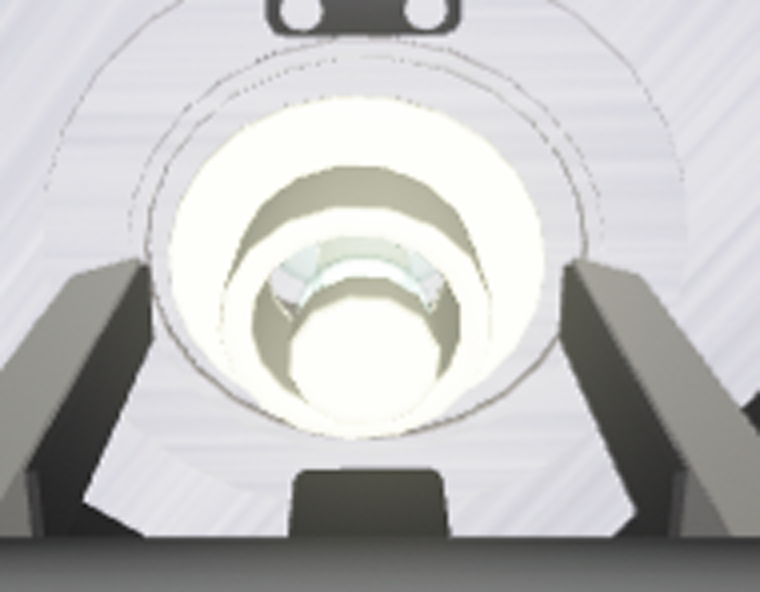

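```bash
python3 -m crank '[{"offset":[0,0,-0.002],"spin":0},{"offset":[0,0,-0.004],"spin":0},{"offset":[0,0,-0.006],"spin":0},{"offset":[0,0,-0.008],"spin":0},{"offset":[0,0,-0.008],"spin":0},{"offset":[0,0,-0.008],"spin":0},{"offset":[0,0,-0.008],"spin":0},{"offset":[0,0,-0.008],"spin":0}]' 0.4 20
python3 -m crank '[{"offset":[0,0,0],"spin":0},{"offset":[0,0,0],"spin":0},{"offset":[0,0,0],"spin":0},{"offset":[0,0,0],"spin":0},{"offset":[0,0,0],"spin":0},{"offset":[0,0,0],"spin":0},{"offset":[0,0,0],"spin":0},{"offset":[0,0,0],"spin":0}]' 0.4 20
python3 - <<'E'
from h import *
st=manip.read_state();p=manip.camera("side");save(p,"s5")
a=cv2.cvtColor(p["pixels"],cv2.COLOR_RGB2BGR)
cv2.imwrite("pics/s5c.png",cv2.resize(a[90:170,220:310],None,fx=7,fy=7,interpolation=cv2.INTER_CUBIC))
E
```

```text
clock: 6.47
eef_pos: [548.1, -271.4, 78.8]
eef_rot: [-3.139, -0.005, 1.943]
wrist_force: [0.2, 0.0, -1.5]
finger_gap: 48.3
clock: 7.13
eef_pos: [548.0, -271.4, 78.7]
eef_rot: [-3.139, -0.005, 1.943]
wrist_force: [0.4, 0.7, -0.1]
finger_gap: 48.2
```

View pics/s5c.png

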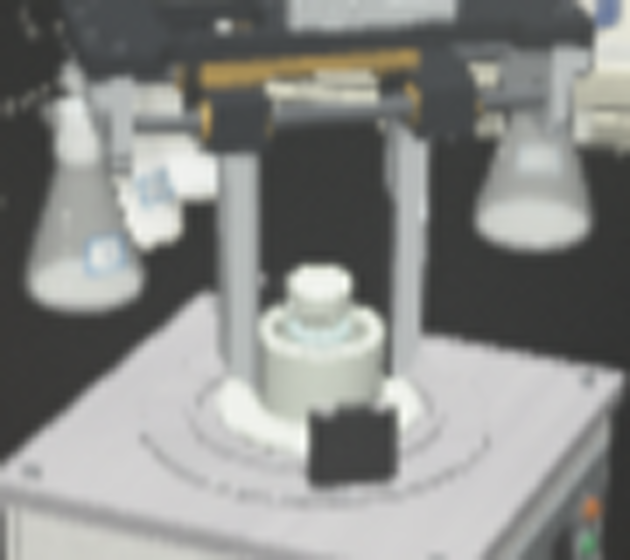

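The gap is 48.2 mm, so the tube is gripped, with the tips just above the flange. The effective tip is therefore about 30 mm above the reported TCP. Now I'll lift straight up and carry the collar to the tray.

```bash
python3 -m crank '[{"offset":[0,0,0.005],"spin":0},{"offset":[0,0,0.015],"spin":0},{"offset":[0,0,0.03],"spin":0},{"offset":[0,0,0.05],"spin":0},{"offset":[0,0,0.07],"spin":0},{"offset":[0,0,0.09],"spin":0},{"offset":[0,0,0.1],"spin":0},{"offset":[0,0,0.1],"spin":0}]' 0.4 25
python3 -m crank '[{"offset":[-0.003,0.015,0],"spin":0},{"offset":[-0.008,0.04,0],"spin":0},{"offset":[-0.013,0.07,0],"spin":0},{"offset":[-0.018,0.1,0],"spin":0},{"offset":[-0.023,0.13,0],"spin":0},{"offset":[-0.028,0.16,0],"spin":0},{"offset":[-0.033,0.19,0],"spin":0},{"offset":[-0.038,0.22,0],"spin":0}]' - -
python3 -m crank '[{"offset":[-0.005,0.03,0],"spin":0},{"offset":[-0.01,0.06,0],"spin":0},{"offset":[-0.015,0.09,0],"spin":0},{"offset":[-0.02,0.12,0],"spin":0},{"offset":[-0.025,0.15,0],"spin":0},{"offset":[-0.03,0.18,0],"spin":0},{"offset":[-0.037,0.22,0],"spin":0},{"offset":[-0.037,0.232,0],"spin":0}]' - -
python3 -m crank '[{"offset":[0,0,0],"spin":0},{"offset":[0,0,-0.02],"spin":0},{"offset":[0,0,-0.05],"spin":0},{"offset":[0,0,-0.08],"spin":0},{"offset":[0,0,-0.11],"spin":0},{"offset":[0,0,-0.13],"spin":0},{"offset":[0,0,-0.14],"spin":0},{"offset":[0,0,-0.14],"spin":0}]' - -
python3 - <<'E'
from h import *
p=manip.camera("side");save(p,"s6")
for k in("collar_centre","ring_centre","flask_centre"):
    print(k,[(np.round(d["location"]).tolist(),round(d["conf"],2)) for d in manip.search_frame(p,k)[:3]])
E
```

```text
clock: 7.85
eef_pos: [548.9, -271.8, 181.8]
eef_rot: [3.141, -0.001, 1.943]
wrist_force: [-0.4, 0.1, -1.8]
finger_gap: 48.2
clock: 8.52
eef_pos: [510.0, -50.4, 180.9]
eef_rot: [-3.141, -0.002, 1.943]
wrist_force: [0.4, -0.1, -1.2]
finger_gap: 48.2
clock: 9.18
eef_pos: [471.4, 185.2, 180.0]
eef_rot: [-3.14, -0.003, 1.945]
wrist_force: [-0.5, -0.3, -1.2]
finger_gap: 47.9
clock: 9.85
eef_pos: [470.4, 183.9, 37.9]
eef_rot: [-3.136, -0.003, 1.944]
wrist_force: [1.0, 0.4, -0.6]
finger_gap: 48.0
collar_centre [([468.0, 197.0, 69.0], 0.73), ([570.0, 217.0, 2.0], 0.22)]
ring_centre [([603.0, -251.0, 100.0], 0.48)]
flask_centre []
```

```bash
python3 -m crank '[{"offset":[0,0,-0.015],"spin":0},{"offset":[0,0,-0.03],"spin":0},{"offset":[0,0,-0.042],"spin":0},{"offset":[0,0,-0.048],"spin":0},{"offset":[0,0,-0.05],"spin":0},{"offset":[0,0,-0.051],"spin":0},{"offset":[0,0,-0.052],"spin":0},{"offset":[0,0,-0.052],"spin":0}]' - -
python3 -m crank '[{"offset":[0,0,-0.001],"spin":0},{"offset":[0,0,-0.001],"spin":0},{"offset":[0,0,-0.002],"spin":0},{"offset":[0,0,-0.002],"spin":0},{"offset":[0,0,-0.002],"spin":0},{"offset":[0,0,-0.002],"spin":0},{"offset":[0,0,-0.002],"spin":0},{"offset":[0,0,-0.002],"spin":0}]' - -
```

```text
clock: 10.72
eef_pos: [472.7, 185.3, -10.0]
eef_rot: [3.14, -0.002, 1.945]
wrist_force: [0.4, 0.2, -1.7]
finger_gap: 47.8
clock: 11.38
eef_pos: [472.7, 185.3, -12.0]
eef_rot: [3.14, -0.003, 1.945]
wrist_force: [0.0, -0.5, -0.5]
finger_gap: 48.4
```

```bash
python3 -m crank '[{"offset":[0,0,-0.001],"spin":0},{"offset":[0,0,-0.002],"spin":0},{"offset":[0,0,-0.003],"spin":0},{"offset":[0,0,-0.004],"spin":0},{"offset":[0,0,-0.004],"spin":0},{"offset":[0,0,-0.004],"spin":0},{"offset":[0,0,-0.004],"spin":0},{"offset":[0,0,-0.004],"spin":0}]' - -
python3 -m crank '[{"offset":[0,0,-0.0005],"spin":0},{"offset":[0,0,-0.001],"spin":0},{"offset":[0,0,-0.001],"spin":0},{"offset":[0,0,-0.001],"spin":0},{"offset":[0,0,-0.001],"spin":0},{"offset":[0,0,-0.001],"spin":0},{"offset":[0,0,-0.001],"spin":0},{"offset":[0,0,-0.001],"spin":0}]' - -
```

```text
clock: 12.05
eef_pos: [472.7, 185.3, -15.9]
eef_rot: [3.14, -0.002, 1.945]
wrist_force: [-0.6, 0.3, 0.4]
finger_gap: 48.2
clock: 12.72
eef_pos: [472.7, 185.3, -16.9]
eef_rot: [3.14, -0.002, 1.945]
wrist_force: [-0.2, 0.2, -0.8]
finger_gap: 48.3
```

```bash
python3 -m crank '[{"offset":[0,0,-0.0005],"spin":0},{"offset":[0,0,-0.001],"spin":0},{"offset":[0,0,-0.001],"spin":0},{"offset":[0,0,-0.001],"spin":0},{"offset":[0,0,-0.001],"spin":0},{"offset":[0,0,-0.001],"spin":0},{"offset":[0,0,-0.001],"spin":0},{"offset":[0,0,-0.001],"spin":0}]' - -
python3 -m crank '[{"offset":[0,0,0],"spin":0},{"offset":[0,0,0],"spin":0},{"offset":[0,0,0],"spin":0},{"offset":[0,0,0],"spin":0},{"offset":[0,0,0.02],"spin":0},{"offset":[0,0,0.06],"spin":0},{"offset":[0,0,0.1],"spin":0},{"offset":[0,0,0.14],"spin":0}]' 0.8 -
```

```text
clock: 13.38
eef_pos: [472.8, 185.3, -17.9]
eef_rot: [3.14, -0.002, 1.945]
wrist_force: [-0.2, -0.6, 2.7]
finger_gap: 47.9
clock: 14.05
eef_pos: [472.3, 185.2, 123.7]
eef_rot: [3.141, -0.003, 1.945]
wrist_force: [0.7, 0.6, 0.4]
finger_gap: 75.1
```

```bash
python3 -m crank '[{"offset":[0.003,-0.02,0.02],"spin":-6},{"offset":[0.007,-0.05,0.04],"spin":-12},{"offset":[0.011,-0.08,0.06],"spin":-18},{"offset":[0.015,-0.11,0.07],"spin":-24},{"offset":[0.019,-0.14,0.07],"spin":-30},{"offset":[0.023,-0.17,0.07],"spin":-36},{"offset":[0.027,-0.2,0.07],"spin":-42},{"offset":[0.03,-0.22,0.07],"spin":-48}]' 0.4 -
python3 -m crank '[{"offset":[0.003,-0.025,0],"spin":-6},{"offset":[0.006,-0.05,0],"spin":-12},{"offset":[0.01,-0.08,0],"spin":-18},{"offset":[0.014,-0.11,0],"spin":-24},{"offset":[0.018,-0.14,0],"spin":-30},{"offset":[0.022,-0.165,0],"spin":-36},{"offset":[0.025,-0.182,0],"spin":-41},{"offset":[0.025,-0.182,0],"spin":-41.5}]' - -
python3 -m crank '[{"offset":[0,0,0],"spin":0},{"offset":[0,0,0],"spin":0},{"offset":[0,0,0],"spin":0},{"offset":[0,0,0],"spin":0},{"offset":[0,0,0],"spin":0},{"offset":[0,0,0],"spin":0},{"offset":[0,0,0],"spin":0},{"offset":[0,0,0],"spin":0}]' - -
```

```text
clock: 14.72
eef_pos: [502.2, -37.2, 193.8]
eef_rot: [3.141, -0.002, 1.101]
wrist_force: [-0.3, 1.1, 0.3]
finger_gap: 37.4
clock: 15.38
eef_pos: [527.1, -221.8, 193.2]
eef_rot: [3.141, -0.002, 0.369]
wrist_force: [-0.8, 0.2, 0.4]
finger_gap: 37.4
clock: 16.05
eef_pos: [527.1, -221.7, 193.2]
eef_rot: [3.141, -0.002, 0.369]
wrist_force: [-0.1, 0.5, 0.5]
finger_gap: 37.5
```

```bash
python3 -m crank '[{"offset":[0,0.0047,-0.02],"spin":1},{"offset":[0,0.0047,-0.045],"spin":1},{"offset":[0,0.0047,-0.07],"spin":1},{"offset":[0,0.0047,-0.085],"spin":1},{"offset":[0,0.0047,-0.1],"spin":1},{"offset":[0,0.0047,-0.108],"spin":1},{"offset":[0,0.0047,-0.112],"spin":1},{"offset":[0,0.0047,-0.112],"spin":1}]' - -
python3 see.py w7
python3 - <<'E'
from h import *
a=cv2.imread("pics/w7.png");cv2.imwrite("pics/w7c.png",cv2.resize(a[120:310,130:380],None,fx=3,fy=3,interpolation=cv2.INTER_CUBIC))
E
```

```text
clock: 16.72
eef_pos: [527.0, -216.9, 80.9]
eef_rot: [3.141, -0.001, 0.387]
wrist_force: [0.3, 0.7, 0.4]
finger_gap: 37.6
[ 527.  -216.9   80.9] [ 3.141e+00 -1.000e-03  3.870e-01] 16.7167
```

View pics/w7c.png

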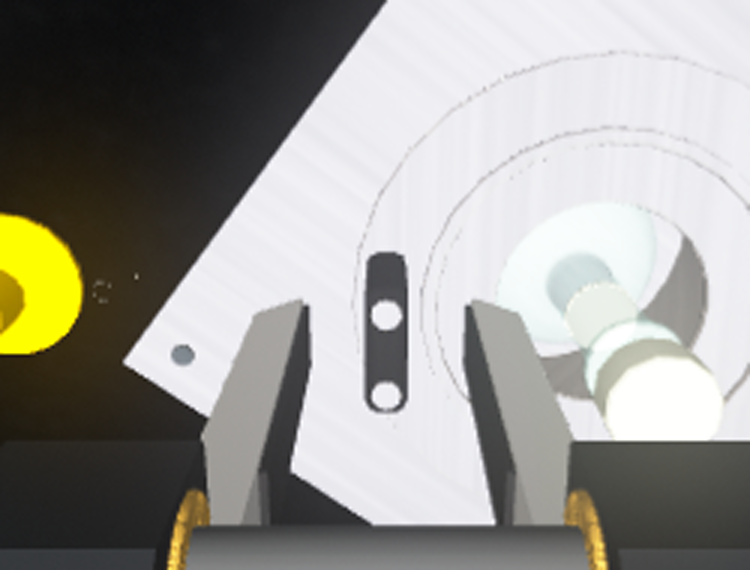

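The grip is centred between the fingers: pixel 386 in the crop, equal to the jaw middle. Down another 4 mm and close.

```bash
python3 -m crank '[{"offset":[0,0,-0.002],"spin":0},{"offset":[0,0,-0.004],"spin":0},{"offset":[0,0,-0.004],"spin":0},{"offset":[0,0,-0.004],"spin":0},{"offset":[0,0,-0.004],"spin":0},{"offset":[0,0,-0.004],"spin":0},{"offset":[0,0,-0.004],"spin":0},{"offset":[0,0,-0.004],"spin":0}]' 0.05 50
python3 -m crank '[{"offset":[0,0,0.003],"spin":0},{"offset":[0,0,0.01],"spin":0},{"offset":[0,0,0.02],"spin":0},{"offset":[0,0,0.035],"spin":0},{"offset":[0,0,0.05],"spin":0},{"offset":[0,0,0.07],"spin":0},{"offset":[0,0,0.09],"spin":0},{"offset":[0,0,0.1],"spin":0}]' 0.05 50
python3 -m crank '[{"offset":[0,0,0.02],"spin":0},{"offset":[0,0,0.02],"spin":0},{"offset":[0,0,0.02],"spin":0},{"offset":[0,0,0.02],"spin":0},{"offset":[0,0,0.02],"spin":0},{"offset":[0,0,0.02],"spin":0},{"offset":[0,0,0.02],"spin":0},{"offset":[0,0,0.02],"spin":0}]' - -
python3 - <<'E'
from h import *
p=manip.camera("side");save(p,"s8")
for k in("ring_centre","flask_centre","collar_centre"):
    print(k,[(np.round(d["location"]).tolist(),round(d["conf"],2)) for d in manip.search_frame(p,k)[:3]])
a=cv2.cvtColor(p["pixels"],cv2.COLOR_RGB2BGR)
cv2.imwrite("pics/s8c.png",cv2.resize(a[20:380,100:340],None,fx=1.66,fy=1.66,interpolation=cv2.INTER_CUBIC))
E
```

```text
clock: 17.43
eef_pos: [527.4, -217.1, 77.9]
eef_rot: [3.14, -0.002, 0.387]
wrist_force: [-1.3, -0.0, 1.4]
finger_gap: 9.5
clock: 18.1
eef_pos: [528.1, -217.4, 181.2]
eef_rot: [3.138, -0.005, 0.387]
wrist_force: [0.6, -0.1, -1.4]
finger_gap: 9.4
clock: 18.77
eef_pos: [528.0, -217.3, 200.7]
eef_rot: [3.138, -0.004, 0.387]
wrist_force: [0.2, 0.2, -1.6]
finger_gap: 9.1
ring_centre [([554.0, -19.0, 24.0], 0.65), ([562.0, -258.0, 224.0], 0.62), ([658.0, 11.0, 13.0], 0.59)]
flask_centre []
collar_centre [([470.0, 196.0, 11.0], 0.65), ([561.0, -259.0, 226.0], 0.29)]
```

View pics/s8c.png

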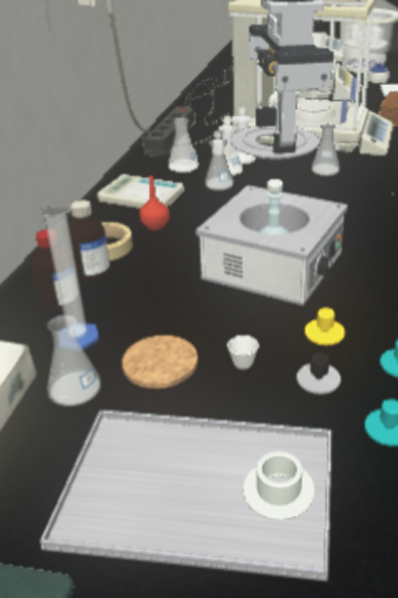

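Side view: the ring hangs level from its grip, the flask stands upright in the well, and the collar lies flat on the tray. Next, the ring to the tray.

```bash
python3 -m crank '[{"offset":[0.002,0.015,0],"spin":0},{"offset":[0.006,0.04,0],"spin":0},{"offset":[0.01,0.07,0],"spin":0},{"offset":[0.014,0.1,0],"spin":0},{"offset":[0.018,0.13,0],"spin":0},{"offset":[0.022,0.16,0],"spin":0},{"offset":[0.026,0.19,0],"spin":0},{"offset":[0.03,0.22,0],"spin":0}]' - -
python3 -m crank '[{"offset":[0.004,0.03,0],"spin":0},{"offset":[0.008,0.06,0],"spin":0},{"offset":[0.012,0.09,0],"spin":0},{"offset":[0.016,0.12,0],"spin":0},{"offset":[0.02,0.15,0],"spin":0},{"offset":[0.025,0.18,0],"spin":0},{"offset":[0.03,0.21,0],"spin":0},{"offset":[0.033,0.235,0],"spin":0}]' - -
python3 -m crank '[{"offset":[0,0,0],"spin":0},{"offset":[0,0,-0.02],"spin":0},{"offset":[0,0,-0.05],"spin":0},{"offset":[0,0,-0.085],"spin":0},{"offset":[0,0,-0.12],"spin":0},{"offset":[0,0,-0.15],"spin":0},{"offset":[0,0,-0.17],"spin":0},{"offset":[0,0,-0.17],"spin":0}]' - -
python3 -m crank '[{"offset":[0,0,-0.001],"spin":0},{"offset":[0,0,-0.001],"spin":0},{"offset":[0,0,-0.001],"spin":0},{"offset":[0,0,-0.001],"spin":0},{"offset":[0,0,-0.001],"spin":0},{"offset":[0,0,-0.001],"spin":0},{"offset":[0,0,-0.001],"spin":0},{"offset":[0,0,-0.001],"spin":0}]' - -
```

```text
clock: 19.63
eef_pos: [558.1, 4.1, 201.3]
eef_rot: [3.138, -0.005, 0.387]
wrist_force: [0.3, -0.0, -0.8]
finger_gap: 9.4
clock: 20.3
eef_pos: [591.1, 241.2, 201.1]
eef_rot: [3.138, -0.005, 0.387]
wrist_force: [0.3, 0.1, -2.0]
finger_gap: 9.6
clock: 20.97
eef_pos: [588.8, 239.9, 26.4]
eef_rot: [3.138, 0.002, 0.387]
wrist_force: [-0.2, 0.3, -1.7]
finger_gap: 9.8
clock: 21.63
eef_pos: [588.9, 239.9, 25.6]
eef_rot: [3.138, 0.002, 0.387]
wrist_force: [0.0, -0.8, -1.9]
finger_gap: 9.9
```

Down to -7: first -29 mm, then slowly.

```bash
python3 -m crank '[{"offset":[0,0,-0.008],"spin":0},{"offset":[0,0,-0.016],"spin":0},{"offset":[0,0,-0.022],"spin":0},{"offset":[0,0,-0.026],"spin":0},{"offset":[0,0,-0.028],"spin":0},{"offset":[0,0,-0.029],"spin":0},{"offset":[0,0,-0.029],"spin":0},{"offset":[0,0,-0.029],"spin":0}]' - -
python3 -m crank '[{"offset":[0,0,-0.001],"spin":0},{"offset":[0,0,-0.002],"spin":0},{"offset":[0,0,-0.002],"spin":0},{"offset":[0,0,-0.002],"spin":0},{"offset":[0,0,-0.002],"spin":0},{"offset":[0,0,-0.002],"spin":0},{"offset":[0,0,-0.002],"spin":0},{"offset":[0,0,-0.002],"spin":0}]' - -
python3 -m crank '[{"offset":[0,0,-0.001],"spin":0},{"offset":[0,0,-0.001],"spin":0},{"offset":[0,0,-0.001],"spin":0},{"offset":[0,0,-0.001],"spin":0},{"offset":[0,0,-0.001],"spin":0},{"offset":[0,0,-0.001],"spin":0},{"offset":[0,0,-0.001],"spin":0},{"offset":[0,0,-0.001],"spin":0}]' - -
```

```text
clock: 22.3
eef_pos: [589.0, 240.0, -3.2]
eef_rot: [3.138, 0.002, 0.387]
wrist_force: [0.0, -0.1, -1.5]
finger_gap: 9.6
clock: 22.97
eef_pos: [589.0, 240.0, -5.1]
eef_rot: [3.138, 0.002, 0.387]
wrist_force: [-0.1, -0.8, -2.3]
finger_gap: 9.8
clock: 23.63
eef_pos: [589.1, 240.0, -6.1]
eef_rot: [3.138, 0.001, 0.387]
wrist_force: [0.4, 0.4, -1.2]
finger_gap: 9.8
```

```bash
python3 -m crank '[{"offset":[0,0,-0.001],"spin":0},{"offset":[0,0,-0.001],"spin":0},{"offset":[0,0,-0.001],"spin":0},{"offset":[0,0,-0.001],"spin":0},{"offset":[0,0,-0.001],"spin":0},{"offset":[0,0,-0.001],"spin":0},{"offset":[0,0,-0.001],"spin":0},{"offset":[0,0,-0.001],"spin":0}]' - -
python3 -m crank '[{"offset":[0,0,-0.001],"spin":0},{"offset":[0,0,-0.001],"spin":0},{"offset":[0,0,-0.001],"spin":0},{"offset":[0,0,-0.001],"spin":0},{"offset":[0,0,-0.001],"spin":0},{"offset":[0,0,-0.001],"spin":0},{"offset":[0,0,-0.001],"spin":0},{"offset":[0,0,-0.001],"spin":0}]' - -
```

```text
clock: 24.3
eef_pos: [589.2, 240.1, -6.2]
eef_rot: [3.138, 0.001, 0.387]
wrist_force: [-4.7, 0.1, 7.3]
finger_gap: 9.7
clock: 24.97
eef_pos: [589.2, 240.2, -6.2]
eef_rot: [3.138, 0.001, 0.387]
wrist_force: [-5.7, -1.1, 9.7]
finger_gap: 9.4
```

```bash
python3 -m crank '[{"offset":[0,0,0.001],"spin":0},{"offset":[0,0,0.001],"spin":0},{"offset":[0,0,0.001],"spin":0},{"offset":[0,0,0.001],"spin":0},{"offset":[0,0,0.02],"spin":0},{"offset":[0,0,0.05],"spin":0},{"offset":[0,0,0.09],"spin":0},{"offset":[0,0,0.13],"spin":0}]' 0.35 -
python3 -m crank '[{"offset":[-0.002,-0.03,0.03],"spin":0},{"offset":[-0.005,-0.06,0.06],"spin":0},{"offset":[-0.008,-0.09,0.08],"spin":0},{"offset":[-0.01,-0.125,0.08],"spin":0},{"offset":[-0.013,-0.16,0.08],"spin":0},{"offset":[-0.016,-0.195,0.08],"spin":0},{"offset":[-0.018,-0.23,0.08],"spin":0},{"offset":[-0.02,-0.25,0.08],"spin":0}]' 0.5 -
python3 -m crank '[{"offset":[-0.002,-0.03,0],"spin":0},{"offset":[-0.005,-0.065,0],"spin":0},{"offset":[-0.008,-0.1,0],"spin":0},{"offset":[-0.01,-0.135,0],"spin":0},{"offset":[-0.013,-0.17,0],"spin":0},{"offset":[-0.016,-0.205,0],"spin":0},{"offset":[-0.018,-0.24,0],"spin":0},{"offset":[-0.02,-0.256,0],"spin":0}]' - -
python3 -m crank '[{"offset":[0,0,0],"spin":0},{"offset":[0,0,0],"spin":0},{"offset":[0,0,0],"spin":0},{"offset":[0,0,0],"spin":0},{"offset":[0,0,0],"spin":0},{"offset":[0,0,0],"spin":0},{"offset":[0,0,0],"spin":0},{"offset":[0,0,0],"spin":0}]' - -
python3 - <<'E'
from h import *
p=manip.camera("top");E=ext(p);save(p,"t9")
for k in("ring_centre","flask_centre","collar_centre"):
    print(k,[(np.round(d["location"]).tolist(),round(d["conf"],2)) for d in manip.search_frame(p,k)[:3]])
E
python3 see.py w9 flask_centre
python3 - <<'E'
import cv2,numpy as np
a=cv2.imread("pics/t9.png")[100:300,80:290];b=cv2.imread("pics/w9.png")[60:300,100:400]
a=cv2.resize(a,(400,400));b=cv2.resize(b,(400,400))
cv2.imwrite("pics/c9.png",np.hstack([a,b]))
E
```

```text
clock: 25.63
eef_pos: [588.5, 240.0, 124.5]
eef_rot: [3.138, 0.003, 0.387]
wrist_force: [0.4, -0.6, 0.9]
finger_gap: 33.0
clock: 26.3
eef_pos: [568.1, -13.1, 204.6]
eef_rot: [3.138, 0.003, 0.385]
wrist_force: [0.4, -0.3, 0.5]
finger_gap: 47.0
clock: 26.97
eef_pos: [547.3, -272.6, 204.1]
eef_rot: [3.138, 0.003, 0.383]
wrist_force: [0.4, -0.3, -0.5]
finger_gap: 46.5
clock: 27.63
eef_pos: [547.4, -272.2, 204.2]
eef_rot: [3.138, 0.003, 0.383]
wrist_force: [-0.2, -0.1, 0.7]
finger_gap: 47.3
ring_centre [([608.0, 185.0, 15.0], 0.93), ([531.0, 202.0, 4.0], 0.31)]
flask_centre [([548.0, -246.0, 67.0], 0.55)]
collar_centre []
[ 547.3 -272.5  204.1] [3.138e+00 3.000e-03 3.830e-01] 27.8333
flask_centre [([554.0, -265.0, 68.0], 0.58)]
  mask 0.7 255.0 175.8 232 277 151 206
```

View pics/c9.png

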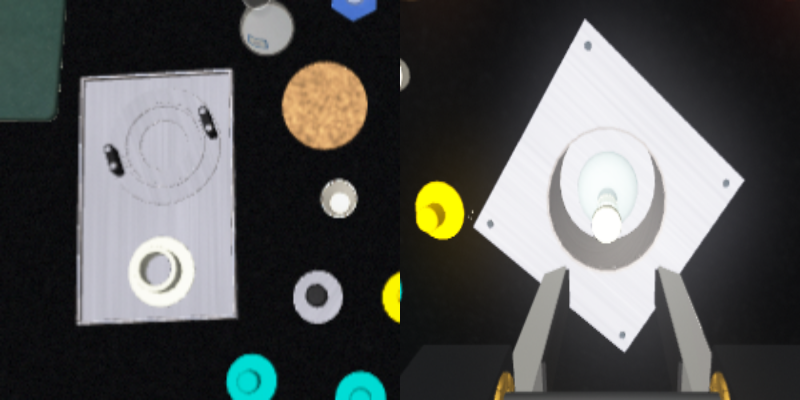

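Both parts lie flat in the tray: the ring at about (172,140) in the crop and the collar at (161,271). The flask is upright in the well, with its stopper at wrist pixel ≈(254.5,194).

```bash
python3 px.py 254.5,193.8,154
python3 - <<'E'
from h import *
p=manip.camera("top");E=ext(p)
for n,u,v,z in(("collar top",80+160*.525,100+268*.5,37),("collar flange",80+161.5*.525,100+271.5*.5,7),("cork",80+325*.525,100+105*.5,10),("lid",80+318*.525,100+296.5*.5,12),("gripL",80+115*.525,100+158*.5,45),("gripR",80+207*.525,100+121*.5,45)): print(n,np.round(ray(p,u,v,z,E),1))
for k in("cork_top",):print([np.round(d["location"]) for d in manip.search_frame(p,k)])
m=manip.masks_of(p,"cork_top")[0]["mask"];ys,xs=np.nonzero(m);print("corkmask",ray(p,(xs.min()+xs.max())/2,(ys.min()+ys.max())/2,10,E))
E
```

```text
254.5,193.8,154 [ 548.8 -268.9  154. ]
collar top [472.5 177.3  37. ]
collar flange [471.5 182.6   7. ]
cork [6.58e+02 5.00e-01 1.00e+01]
lid [447.   4.  12.]
gripL [588.2 232.8  45. ]
gripR [629.6 130.9  45. ]
[array([659.,   4.,  10.])]
corkmask [656.79862831   1.82770605  10.        ]
```

```bash
python3 -m crank '[{"offset":[0.001,0.0033,-0.01],"spin":0},{"offset":[0.001,0.0033,-0.03],"spin":0},{"offset":[0.001,0.0033,-0.055],"spin":0},{"offset":[0.001,0.0033,-0.08],"spin":0},{"offset":[0.001,0.0033,-0.105],"spin":0},{"offset":[0.001,0.0033,-0.125],"spin":0},{"offset":[0.001,0.0033,-0.136],"spin":0},{"offset":[0.001,0.0033,-0.136],"spin":0}]' - -
python3 -m crank '[{"offset":[0,0,0],"spin":0},{"offset":[0,0,0],"spin":0},{"offset":[0,0,0],"spin":0},{"offset":[0,0,0],"spin":0},{"offset":[0,0,0],"spin":0},{"offset":[0,0,0],"spin":0},{"offset":[0,0,0],"spin":0},{"offset":[0,0,0],"spin":0}]' 0.1 25
```

```text
clock: 28.8
eef_pos: [547.1, -268.5, 65.3]
eef_rot: [3.141, 0.006, 0.383]
wrist_force: [0.6, -0.4, -0.6]
finger_gap: 47.0
clock: 29.47
eef_pos: [547.6, -268.6, 66.3]
eef_rot: [3.14, 0.005, 0.383]
wrist_force: [-0.7, 1.3, 6.5]
finger_gap: 22.9
```

```bash
python3 -m crank '[{"offset":[0,0,0],"spin":0},{"offset":[0,0,0],"spin":0},{"offset":[0,0,0],"spin":0},{"offset":[0,0,0],"spin":0},{"offset":[0,0,0],"spin":0},{"offset":[0,0,0],"spin":0},{"offset":[0,0,0],"spin":0},{"offset":[0,0,0],"spin":0}]' 0.1 25
python3 - <<'E'
from h import *
p=manip.camera("side");save(p,"s10")
a=cv2.cvtColor(p["pixels"],cv2.COLOR_RGB2BGR)
cv2.imwrite("pics/s10c.png",cv2.resize(a[80:180,210:320],None,fx=6,fy=6,interpolation=cv2.INTER_CUBIC))
E
```

```text
clock: 30.13
eef_pos: [547.6, -268.7, 66.3]
eef_rot: [3.14, 0.005, 0.383]
wrist_force: [-0.4, 0.7, 2.5]
finger_gap: 23.4
```

View pics/s10c.png

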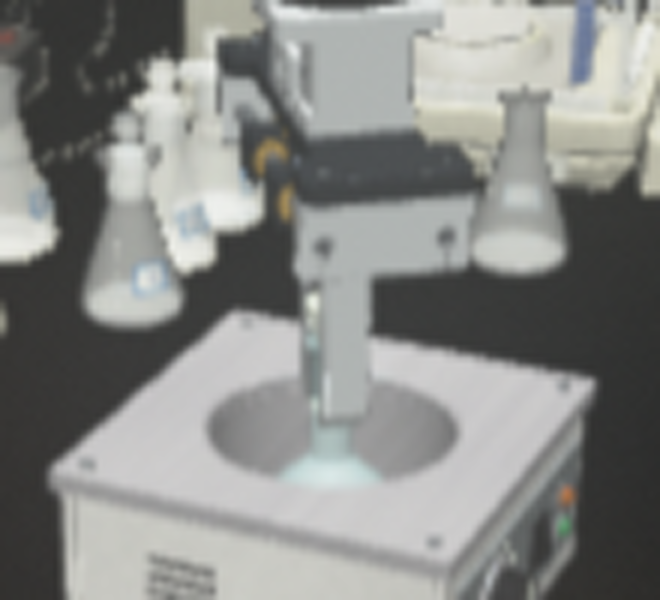

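The fingers hold the stopper end (gap 23.4 mm) with the tips above the shoulder. The finger faces are flat, so the 24 mm stopper meets them first. The flask is upright and held from above, so I'll lift gently and check.

```bash
python3 -m crank '[{"offset":[0,0,0.002],"spin":0},{"offset":[0,0,0.005],"spin":0},{"offset":[0,0,0.01],"spin":0},{"offset":[0,0,0.018],"spin":0},{"offset":[0,0,0.026],"spin":0},{"offset":[0,0,0.034],"spin":0},{"offset":[0,0,0.04],"spin":0},{"offset":[0,0,0.04],"spin":0}]' 0.1 40
python3 -m crank '[{"offset":[0,0,0.005],"spin":0},{"offset":[0,0,0.015],"spin":0},{"offset":[0,0,0.03],"spin":0},{"offset":[0,0,0.045],"spin":0},{"offset":[0,0,0.06],"spin":0},{"offset":[0,0,0.075],"spin":0},{"offset":[0,0,0.08],"spin":0},{"offset":[0,0,0.08],"spin":0}]' - -
python3 - <<'E'
from h import *
p=manip.camera("side");save(p,"s11")
a=cv2.cvtColor(p["pixels"],cv2.COLOR_RGB2BGR)
cv2.imwrite("pics/s11c.png",cv2.resize(a[30:180,210:320],None,fx=4,fy=4,interpolation=cv2.INTER_CUBIC))
E
```

```text
clock: 30.85
eef_pos: [548.3, -269.0, 108.2]
eef_rot: [3.138, 0.003, 0.383]
wrist_force: [-0.8, -0.5, -0.9]
finger_gap: 22.5
clock: 31.52
eef_pos: [548.7, -269.3, 189.8]
eef_rot: [3.136, 0.002, 0.383]
wrist_force: [0.7, 0.5, -1.9]
finger_gap: 22.4
```

View pics/s11c.png

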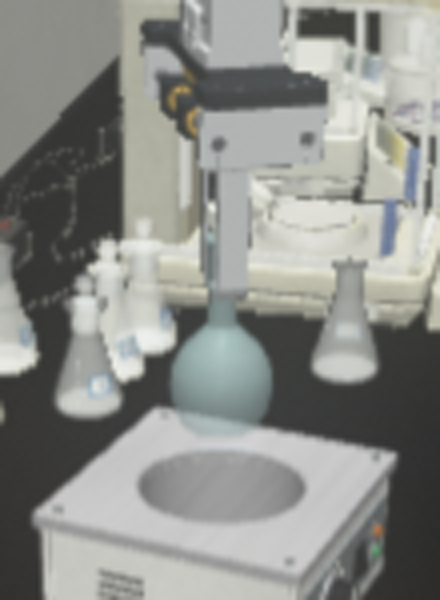

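The flask hangs upright and clear of the bath. Next, to the cork.

```bash
python3 -m crank '[{"offset":[0.004,0.01,0],"spin":0},{"offset":[0.012,0.03,0],"spin":0},{"offset":[0.022,0.055,0],"spin":0},{"offset":[0.033,0.08,0],"spin":0},{"offset":[0.044,0.108,0],"spin":0},{"offset":[0.053,0.13,0],"spin":0},{"offset":[0.06,0.148,0],"spin":0},{"offset":[0.06,0.15,0],"spin":0}]' - -
python3 -m crank '[{"offset":[0.004,0.01,0],"spin":0},{"offset":[0.01,0.03,0],"spin":0},{"offset":[0.02,0.05,0],"spin":0},{"offset":[0.03,0.075,0],"spin":0},{"offset":[0.04,0.1,0],"spin":0},{"offset":[0.047,0.115,0],"spin":0},{"offset":[0.049,0.121,0],"spin":0},{"offset":[0.049,0.121,0],"spin":0}]' - -
python3 -m crank '[{"offset":[0,0,-0.005],"spin":0},{"offset":[0,0,-0.02],"spin":0},{"offset":[0,0,-0.04],"spin":0},{"offset":[0,0,-0.06],"spin":0},{"offset":[0,0,-0.08],"spin":0},{"offset":[0,0,-0.1],"spin":0},{"offset":[0,0,-0.11],"spin":0},{"offset":[0,0,-0.11],"spin":0}]' - -
python3 -m crank '[{"offset":[0,0,0],"spin":0},{"offset":[0,0,0],"spin":0},{"offset":[0,0,0],"spin":0},{"offset":[0,0,0],"spin":0},{"offset":[0,0,0],"spin":0},{"offset":[0,0,0],"spin":0},{"offset":[0,0,0],"spin":0},{"offset":[0,0,0],"spin":0}]' - -
python3 - <<'E'
from h import *
p=manip.camera("side")
for k in("flask_centre","cork_top"):
    print(k,[(np.round(d["location"]).tolist(),round(d["conf"],2)) for d in manip.search_frame(p,k)[:3]])
E
```

```text
clock: 32.23
eef_pos: [608.9, -115.3, 187.2]
eef_rot: [3.139, 0.004, 0.386]
wrist_force: [0.1, 0.4, -1.6]
finger_gap: 22.4
clock: 32.9
eef_pos: [658.0, 6.6, 186.5]
eef_rot: [3.139, 0.005, 0.387]
wrist_force: [-0.1, 0.1, -1.8]
finger_gap: 22.2
clock: 33.57
eef_pos: [656.6, 5.5, 74.0]
eef_rot: [3.141, 0.008, 0.386]
wrist_force: [0.3, -0.1, -2.2]
finger_gap: 22.6
clock: 34.23
eef_pos: [656.5, 5.5, 74.1]
eef_rot: [3.141, 0.008, 0.386]
wrist_force: [-0.5, 0.3, -2.1]
finger_gap: 22.4
flask_centre [([648.0, 25.0, 65.0], 0.9)]
cork_top [([647.0, 24.0, 9.0], 0.79)]
```

```bash
python3 -m crank '[{"offset":[0.001,-0.003,-0.003],"spin":0},{"offset":[0.001,-0.003,-0.006],"spin":0},{"offset":[0.001,-0.003,-0.009],"spin":0},{"offset":[0.001,-0.003,-0.01],"spin":0},{"offset":[0.001,-0.003,-0.01],"spin":0},{"offset":[0.001,-0.003,-0.01],"spin":0},{"offset":[0.001,-0.003,-0.01],"spin":0},{"offset":[0.001,-0.003,-0.01],"spin":0}]' - -
python3 -m crank '[{"offset":[0,0,-0.0005],"spin":0},{"offset":[0,0,-0.001],"spin":0},{"offset":[0,0,-0.001],"spin":0},{"offset":[0,0,-0.0015],"spin":0},{"offset":[0,0,-0.0015],"spin":0},{"offset":[0,0,-0.0015],"spin":0},{"offset":[0,0,-0.0015],"spin":0},{"offset":[0,0,-0.0015],"spin":0}]' - -
```

```text
clock: 35.05
eef_pos: [657.6, 2.5, 64.2]
eef_rot: [3.141, 0.008, 0.386]
wrist_force: [-0.6, -0.9, -1.5]
finger_gap: 22.7
clock: 35.72
eef_pos: [657.6, 2.5, 62.7]
eef_rot: [3.141, 0.008, 0.386]
wrist_force: [0.3, 0.3, -1.6]
finger_gap: 22.6
```

```bash
python3 -m crank '[{"offset":[0,0,-0.0005],"spin":0},{"offset":[0,0,-0.001],"spin":0},{"offset":[0,0,-0.001],"spin":0},{"offset":[0,0,-0.001],"spin":0},{"offset":[0,0,-0.001],"spin":0},{"offset":[0,0,-0.001],"spin":0},{"offset":[0,0,-0.001],"spin":0},{"offset":[0,0,-0.001],"spin":0}]' - -
python3 -m crank '[{"offset":[0,0,-0.0005],"spin":0},{"offset":[0,0,-0.001],"spin":0},{"offset":[0,0,-0.001],"spin":0},{"offset":[0,0,-0.001],"spin":0},{"offset":[0,0,-0.001],"spin":0},{"offset":[0,0,-0.001],"spin":0},{"offset":[0,0,-0.001],"spin":0},{"offset":[0,0,-0.001],"spin":0}]' - -
```

```text
clock: 36.38
eef_pos: [658.0, 2.5, 62.4]
eef_rot: [3.14, 0.007, 0.386]
wrist_force: [-1.0, 0.3, 5.9]
finger_gap: 22.5
clock: 37.05
eef_pos: [658.5, 2.6, 62.3]
eef_rot: [3.14, 0.006, 0.386]
wrist_force: [-1.5, 0.4, 8.4]
finger_gap: 22.4
```

```bash
python3 -m crank '[{"offset":[0,0,0.001],"spin":0},{"offset":[0,0,0.001],"spin":0},{"offset":[0,0,0.001],"spin":0},{"offset":[0,0,0.001],"spin":0},{"offset":[0,0,0.001],"spin":0},{"offset":[0,0,0.01],"spin":0},{"offset":[0,0,0.03],"spin":0},{"offset":[0,0,0.05],"spin":0}]' 0.5 -
python3 -m crank '[{"offset":[0,0,0.03],"spin":0},{"offset":[0,0,0.06],"spin":0},{"offset":[0,0,0.09],"spin":0},{"offset":[0,0,0.11],"spin":0},{"offset":[-0.005,0.015,0.11],"spin":0},{"offset":[-0.013,0.045,0.11],"spin":0},{"offset":[-0.022,0.075,0.11],"spin":0},{"offset":[-0.03,0.105,0.11],"spin":0}]' - -
python3 -m crank '[{"offset":[-0.007,0.025,-0.01],"spin":0},{"offset":[-0.015,0.05,-0.03],"spin":0},{"offset":[-0.023,0.08,-0.06],"spin":0},{"offset":[-0.03,0.105,-0.09],"spin":0},{"offset":[-0.037,0.125,-0.12],"spin":0},{"offset":[-0.038,0.131,-0.14],"spin":0},{"offset":[-0.038,0.131,-0.14],"spin":0},{"offset":[-0.038,0.131,-0.14],"spin":0}]' 0.4 -
python3 - <<'E'
from h import *
p=manip.camera("side");save(p,"s12");t=manip.camera("top");save(t,"t12")
for q in(p,t):
  for k in("flask_centre","cork_top","ring_centre"):
    print(k,[(np.round(d["location"]).tolist(),round(d["conf"],2)) for d in manip.search_frame(q,k)[:2]])
    for d in manip.masks_of(q,k)[:1]:
        ys,xs=np.nonzero(d["mask"]);print("  ",xs.min(),xs.max(),ys.min(),ys.max())
E
```

```text
clock: 37.72
eef_pos: [658.1, 2.6, 112.9]
eef_rot: [3.14, 0.007, 0.386]
wrist_force: [-0.5, -0.2, 0.9]
finger_gap: 47.3
clock: 38.38
eef_pos: [627.1, 108.9, 222.7]
eef_rot: [3.14, 0.007, 0.386]
wrist_force: [0.7, -0.2, 1.4]
finger_gap: 47.3
clock: 39.05
eef_pos: [588.6, 240.1, 82.5]
eef_rot: [3.14, 0.009, 0.386]
wrist_force: [-0.1, -0.0, 0.8]
finger_gap: 37.7
flask_centre []
   203 210 215 231
cork_top [([621.0, -1.0, 11.0], 0.71)]
   210 218 225 247
ring_centre [([598.0, 204.0, 14.0], 0.96)]
   155 227 274 332
flask_centre [([654.0, -0.0, 69.0], 0.65)]
   235 264 128 164
cork_top [([643.0, -0.0, 11.0], 0.57), ([467.0, 181.0, 6.0], 0.21)]
   228 272 132 175
ring_centre [([606.0, 180.0, 14.0], 0.69)]
   135 195 144 201
```

```bash
python3 -m crank '[{"offset":[0.0005,0,-0.02],"spin":0},{"offset":[0.0005,0,-0.04],"spin":0},{"offset":[0.0005,0,-0.06],"spin":0},{"offset":[0.0005,0,-0.075],"spin":0},{"offset":[0.0005,0,-0.084],"spin":0},{"offset":[0.0005,0,-0.088],"spin":0},{"offset":[0.0005,0,-0.088],"spin":0},{"offset":[0.0005,0,-0.088],"spin":0}]' 0.4 -
python3 -m crank '[{"offset":[0,0,0],"spin":0},{"offset":[0,0,0],"spin":0},{"offset":[0,0,0],"spin":0},{"offset":[0,0,0],"spin":0},{"offset":[0,0,0],"spin":0},{"offset":[0,0,0],"spin":0},{"offset":[0,0,0],"spin":0},{"offset":[0,0,0],"spin":0}]' 0.05 50
```

```text
clock: 40.42
eef_pos: [590.0, 240.1, -4.5]
eef_rot: [3.14, 0.006, 0.386]
wrist_force: [0.3, 0.5, 0.2]
finger_gap: 37.8
clock: 41.08
eef_pos: [590.2, 240.1, -4.2]
eef_rot: [3.14, 0.006, 0.386]
wrist_force: [-0.3, -0.5, 3.8]
finger_gap: 9.5
```

```bash
python3 -m crank '[{"offset":[0,0,0.005],"spin":0},{"offset":[0,0,0.02],"spin":0},{"offset":[0,0,0.05],"spin":0},{"offset":[0,0,0.085],"spin":0},{"offset":[0,0,0.12],"spin":0},{"offset":[0,0,0.16],"spin":0},{"offset":[0,0,0.2],"spin":0},{"offset":[0,0,0.21],"spin":0}]' - -
python3 -m crank '[{"offset":[-0.002,-0.015,0],"spin":0},{"offset":[-0.006,-0.04,0],"spin":0},{"offset":[-0.01,-0.07,0],"spin":0},{"offset":[-0.014,-0.1,0],"spin":0},{"offset":[-0.018,-0.13,0],"spin":0},{"offset":[-0.022,-0.16,0],"spin":0},{"offset":[-0.026,-0.19,0],"spin":0},{"offset":[-0.03,-0.22,0],"spin":0}]' - -
python3 -m crank '[{"offset":[-0.004,-0.03,0],"spin":0},{"offset":[-0.008,-0.06,0],"spin":0},{"offset":[-0.012,-0.09,0],"spin":0},{"offset":[-0.016,-0.12,0],"spin":0},{"offset":[-0.02,-0.15,0],"spin":0},{"offset":[-0.025,-0.18,0],"spin":0},{"offset":[-0.03,-0.21,0],"spin":0},{"offset":[-0.032,-0.236,0],"spin":0}]' - -
python3 -m crank '[{"offset":[0,0,0],"spin":0},{"offset":[0,0,-0.02],"spin":0},{"offset":[0,0,-0.04],"spin":0},{"offset":[0,0,-0.06],"spin":0},{"offset":[0,0,-0.08],"spin":0},{"offset":[0,0,-0.09],"spin":0},{"offset":[0,0,-0.09],"spin":0},{"offset":[0,0,-0.09],"spin":0}]' - -
```

```text
clock: 41.75
eef_pos: [591.6, 240.7, 213.1]
eef_rot: [3.14, -0.003, 0.386]
wrist_force: [-0.8, 0.1, 0.2]
finger_gap: 9.4
clock: 42.42
eef_pos: [560.4, 18.7, 211.6]
eef_rot: [3.141, -0.001, 0.385]
wrist_force: [1.1, 0.7, -1.9]
finger_gap: 9.9
clock: 43.08
eef_pos: [526.6, -219.3, 210.2]
eef_rot: [-3.141, 0.001, 0.385]
wrist_force: [0.7, 1.5, -2.3]
finger_gap: 9.4
clock: 43.75
eef_pos: [526.4, -219.2, 120.1]
eef_rot: [-3.14, 0.002, 0.385]
wrist_force: [0.1, -0.6, -0.9]
finger_gap: 9.6
```

```bash
python3 -m crank '[{"offset":[0.001,0.001,-0.005],"spin":0},{"offset":[0.002,0.002,-0.012],"spin":0},{"offset":[0.002,0.002,-0.02],"spin":0},{"offset":[0.002,0.002,-0.026],"spin":0},{"offset":[0.002,0.002,-0.028],"spin":0},{"offset":[0.002,0.002,-0.028],"spin":0},{"offset":[0.002,0.002,-0.028],"spin":0},{"offset":[0.002,0.002,-0.028],"spin":0}]' - -
python3 -m crank '[{"offset":[0,0,-0.002],"spin":0},{"offset":[0,0,-0.004],"spin":0},{"offset":[0,0,-0.006],"spin":0},{"offset":[0,0,-0.007],"spin":0},{"offset":[0,0,-0.008],"spin":0},{"offset":[0,0,-0.008],"spin":0},{"offset":[0,0,-0.008],"spin":0},{"offset":[0,0,-0.008],"spin":0}]' - -
```

```text
clock: 44.42
eef_pos: [528.6, -217.3, 92.5]
eef_rot: [-3.141, 0.001, 0.385]
wrist_force: [-0.4, -0.2, -2.1]
finger_gap: 9.5
clock: 45.08
eef_pos: [528.6, -217.3, 84.6]
eef_rot: [-3.141, 0.001, 0.385]
wrist_force: [0.7, 0.5, -1.2]
finger_gap: 9.3
```

Below 87.5 without contact, so the spigot is entering the well.

```bash
python3 -m crank '[{"offset":[0,0,-0.001],"spin":0},{"offset":[0,0,-0.002],"spin":0},{"offset":[0,0,-0.003],"spin":0},{"offset":[0,0,-0.0035],"spin":0},{"offset":[0,0,-0.004],"spin":0},{"offset":[0,0,-0.004],"spin":0},{"offset":[0,0,-0.004],"spin":0},{"offset":[0,0,-0.004],"spin":0}]' - -
python3 -m crank '[{"offset":[0,0,-0.0005],"spin":0},{"offset":[0,0,-0.001],"spin":0},{"offset":[0,0,-0.0015],"spin":0},{"offset":[0,0,-0.0015],"spin":0},{"offset":[0,0,-0.0015],"spin":0},{"offset":[0,0,-0.0015],"spin":0},{"offset":[0,0,-0.0015],"spin":0},{"offset":[0,0,-0.0015],"spin":0}]' - -
```

```text
clock: 45.75
eef_pos: [528.6, -217.3, 80.6]
eef_rot: [-3.141, 0.001, 0.385]
wrist_force: [0.5, 0.3, -1.8]
finger_gap: 9.5
clock: 46.42
eef_pos: [528.8, -217.3, 79.8]
eef_rot: [-3.141, 0.001, 0.385]
wrist_force: [-2.5, 2.6, 6.1]
finger_gap: 9.1
```

```bash
python3 -m crank '[{"offset":[0,0,0],"spin":0},{"offset":[0,0,0],"spin":0},{"offset":[0,0,0],"spin":0},{"offset":[0,0,0.001],"spin":0},{"offset":[0,0,0.015],"spin":0},{"offset":[0,0,0.045],"spin":0},{"offset":[0,0,0.08],"spin":0},{"offset":[0,0,0.1],"spin":0}]' 0.4 -
python3 -m crank '[{"offset":[-0.003,0.02,0.02],"spin":6},{"offset":[-0.007,0.05,0.03],"spin":12},{"offset":[-0.011,0.08,0.03],"spin":18},{"offset":[-0.015,0.11,0.03],"spin":24},{"offset":[-0.019,0.14,0.03],"spin":30},{"offset":[-0.023,0.17,0.03],"spin":36},{"offset":[-0.027,0.195,0.03],"spin":42},{"offset":[-0.03,0.22,0.03],"spin":48}]' 0.8 -
python3 -m crank '[{"offset":[-0.003,0.025,0],"spin":6},{"offset":[-0.006,0.05,0],"spin":12},{"offset":[-0.01,0.08,0],"spin":18},{"offset":[-0.014,0.11,0],"spin":24},{"offset":[-0.018,0.14,0],"spin":30},{"offset":[-0.022,0.165,0],"spin":36},{"offset":[-0.025,0.18,0],"spin":40},{"offset":[-0.025,0.18,0],"spin":41.4}]' - -
python3 -m crank '[{"offset":[0,0,-0.02],"spin":0},{"offset":[0,0,-0.04],"spin":0},{"offset":[0,0,-0.07],"spin":0},{"offset":[0,0,-0.1],"spin":0},{"offset":[0,0,-0.13],"spin":0},{"offset":[0,0,-0.15],"spin":0},{"offset":[0,0,-0.15],"spin":0},{"offset":[0,0,-0.15],"spin":0}]' - -
python3 see.py w13 collar_centre
python3 - <<'E'
from h import *
from scipy import ndimage as nd
t=manip.camera("top");save(t,"t13");E=ext(t)
g=t["pixels"].max(2)<90; lab,n=nd.label(g[165:225,340:435])
for i in range(1,n+1):
    ys,xs=np.nonzero(lab==i)
    if 15<len(xs)<200: u,v=xs.mean()+340,ys.mean()+165;print(len(xs),u,v,np.round(ray(t,u,v,129,E),1))
for k in("ring_centre","flask_centre"):print(k,[(np.round(d["location"]).tolist(),round(d["conf"],2)) for d in manip.search_frame(t,k)[:2]])
E
```

```text
clock: 47.08
eef_pos: [529.4, -217.6, 183.3]
eef_rot: [3.14, -0.001, 0.385]
wrist_force: [-0.6, 0.1, 1.1]
finger_gap: 37.6
clock: 47.75
eef_pos: [499.0, 3.8, 213.5]
eef_rot: [3.139, -0.002, 1.228]
wrist_force: [-0.7, 0.4, 0.2]
finger_gap: 75.0
clock: 48.42
eef_pos: [473.3, 186.0, 213.4]
eef_rot: [3.139, -0.002, 1.957]
wrist_force: [0.3, 0.3, 0.8]
finger_gap: 75.0
clock: 49.08
eef_pos: [473.3, 185.4, 63.5]
eef_rot: [3.14, -0.002, 1.956]
wrist_force: [0.7, -0.7, 0.5]
finger_gap: 75.1
[473.3 185.4  63.5] [ 3.140e+00 -2.000e-03  1.956e+00] 49.0833
collar_centre []
  mask 0.57 257.9 193.9 222 294 161 228
109 413.3119266055046 182.96330275229357 [ 567.3 -318.6  129. ]
79 359.37974683544303 204.1645569620253 [ 525.3 -214.3  129. ]
ring_centre [([551.0, -276.0, 99.0], 0.67)]
flask_centre [([650.0, 1.0, 69.0], 0.9), ([552.0, -275.0, 102.0], 0.34)]
```

```bash
python3 - <<'E'
import cv2,numpy as np
from scipy import ndimage as nd
for f in("top0","t13"):
    a=cv2.imread(f"pics/{f}.png");lab,n=nd.label(a.max(2)[165:225,340:435]<90)
    print(f,[(len(x[0]),round(x[1].mean()+340,1),round(x[0].mean()+165,1)) for x in(np.nonzero(lab==i) for i in range(1,n+1)) if 15<len(x[0])<200])
E
python3 -m crank '[{"offset":[0,0,-0.02],"spin":0},{"offset":[0,0,-0.04],"spin":0},{"offset":[0,0,-0.06],"spin":0},{"offset":[0,0,-0.072],"spin":0},{"offset":[0,0,-0.078],"spin":0},{"offset":[0,0,-0.081],"spin":0},{"offset":[0,0,-0.081],"spin":0},{"offset":[0,0,-0.081],"spin":0}]' - -
python3 -m crank '[{"offset":[0,0,0],"spin":0},{"offset":[0,0,0],"spin":0},{"offset":[0,0,0],"spin":0},{"offset":[0,0,0],"spin":0},{"offset":[0,0,0],"spin":0},{"offset":[0,0,0],"spin":0},{"offset":[0,0,0],"spin":0},{"offset":[0,0,0],"spin":0}]' 0.4 25
```

```text
top0 [(18, np.float64(340.3), np.float64(169.8)), (107, np.float64(412.5), np.float64(183.2)), (83, np.float64(359.0), np.float64(204.5))]
t13 [(109, np.float64(413.3), np.float64(183.0)), (79, np.float64(359.4), np.float64(204.2))]
clock: 50.05
eef_pos: [474.4, 186.3, -15.6]
eef_rot: [3.136, -0.002, 1.957]
wrist_force: [0.0, 0.3, 0.1]
finger_gap: 75.2
clock: 50.72
eef_pos: [474.5, 186.3, -15.4]
eef_rot: [3.136, -0.002, 1.957]
wrist_force: [-1.1, -1.5, 5.6]
finger_gap: 47.7
```

The ring is back within about 1 mm of its first place. Carry the collar back: the target TCP is (548.8, -270.8) and it should seat near z 81.3.

```bash
python3 -m crank '[{"offset":[0,0,0.005],"spin":0},{"offset":[0,0,0.02],"spin":0},{"offset":[0,0,0.05],"spin":0},{"offset":[0,0,0.085],"spin":0},{"offset":[0,0,0.12],"spin":0},{"offset":[0,0,0.16],"spin":0},{"offset":[0,0,0.19],"spin":0},{"offset":[0,0,0.2],"spin":0}]' - -
python3 -m crank '[{"offset":[0.003,-0.015,0],"spin":0},{"offset":[0.007,-0.04,0],"spin":0},{"offset":[0.012,-0.07,0],"spin":0},{"offset":[0.017,-0.1,0],"spin":0},{"offset":[0.022,-0.13,0],"spin":0},{"offset":[0.027,-0.16,0],"spin":0},{"offset":[0.032,-0.19,0],"spin":0},{"offset":[0.037,-0.22,0],"spin":0}]' - -
python3 -m crank '[{"offset":[0.005,-0.03,0],"spin":0},{"offset":[0.01,-0.06,0],"spin":0},{"offset":[0.015,-0.09,0],"spin":0},{"offset":[0.02,-0.12,0],"spin":0},{"offset":[0.025,-0.15,0],"spin":0},{"offset":[0.03,-0.18,0],"spin":0},{"offset":[0.035,-0.21,0],"spin":0},{"offset":[0.037,-0.236,0],"spin":0}]' - -
python3 -m crank '[{"offset":[0,0,0],"spin":0},{"offset":[0,0,-0.02],"spin":0},{"offset":[0,0,-0.04],"spin":0},{"offset":[0,0,-0.06],"spin":0},{"offset":[0,0,-0.07],"spin":0},{"offset":[0,0,-0.07],"spin":0},{"offset":[0,0,-0.07],"spin":0},{"offset":[0,0,-0.07],"spin":0}]' - -
```

```text
clock: 51.38
eef_pos: [475.8, 186.8, 189.5]
eef_rot: [3.129, -0.001, 1.957]
wrist_force: [-0.6, 0.3, -0.5]
finger_gap: 47.6
clock: 52.05
eef_pos: [512.4, -34.7, 188.7]
eef_rot: [3.13, -0.002, 1.957]
wrist_force: [0.7, 0.1, -1.0]
finger_gap: 48.1
clock: 52.72
eef_pos: [549.2, -272.5, 187.3]
eef_rot: [3.132, -0.003, 1.956]
wrist_force: [-0.2, 0.6, 0.4]
finger_gap: 48.1
clock: 53.38
eef_pos: [549.7, -272.5, 118.5]
eef_rot: [3.131, -0.002, 1.957]
wrist_force: [0.6, -0.1, -0.2]
finger_gap: 47.8
```

```bash
python3 -m crank '[{"offset":[-0.001,0.0017,-0.008],"spin":0},{"offset":[-0.001,0.0017,-0.016],"spin":0},{"offset":[-0.001,0.0017,-0.024],"spin":0},{"offset":[-0.001,0.0017,-0.03],"spin":0},{"offset":[-0.001,0.0017,-0.032],"spin":0},{"offset":[-0.001,0.0017,-0.032],"spin":0},{"offset":[-0.001,0.0017,-0.032],"spin":0},{"offset":[-0.001,0.0017,-0.032],"spin":0}]' - -
python3 -m crank '[{"offset":[0,0,-0.001],"spin":0},{"offset":[0,0,-0.002],"spin":0},{"offset":[0,0,-0.003],"spin":0},{"offset":[0,0,-0.003],"spin":0},{"offset":[0,0,-0.003],"spin":0},{"offset":[0,0,-0.003],"spin":0},{"offset":[0,0,-0.003],"spin":0},{"offset":[0,0,-0.003],"spin":0}]' - -
python3 -m crank '[{"offset":[0,0,-0.0005],"spin":0},{"offset":[0,0,-0.001],"spin":0},{"offset":[0,0,-0.0015],"spin":0},{"offset":[0,0,-0.0015],"spin":0},{"offset":[0,0,-0.0015],"spin":0},{"offset":[0,0,-0.0015],"spin":0},{"offset":[0,0,-0.0015],"spin":0},{"offset":[0,0,-0.0015],"spin":0}]' - -
```

```text
clock: 54.05
eef_pos: [548.9, -270.9, 86.8]
eef_rot: [3.13, -0.001, 1.957]
wrist_force: [-0.2, 0.4, -0.7]
finger_gap: 47.9
clock: 54.72
eef_pos: [548.9, -271.0, 83.9]
eef_rot: [3.13, -0.001, 1.957]
wrist_force: [-0.5, -0.1, -0.6]
finger_gap: 47.8
clock: 55.38
eef_pos: [548.9, -270.9, 82.4]
eef_rot: [3.13, -0.001, 1.957]
wrist_force: [0.3, 0.9, -0.5]
finger_gap: 47.9
```

```bash
python3 -m crank '[{"offset":[0,0,-0.0005],"spin":0},{"offset":[0,0,-0.001],"spin":0},{"offset":[0,0,-0.001],"spin":0},{"offset":[0,0,-0.001],"spin":0},{"offset":[0,0,-0.001],"spin":0},{"offset":[0,0,-0.001],"spin":0},{"offset":[0,0,-0.001],"spin":0},{"offset":[0,0,-0.001],"spin":0}]' - -
python3 -m crank '[{"offset":[0,0,-0.0005],"spin":0},{"offset":[0,0,-0.001],"spin":0},{"offset":[0,0,-0.001],"spin":0},{"offset":[0,0,-0.001],"spin":0},{"offset":[0,0,-0.001],"spin":0},{"offset":[0,0,-0.001],"spin":0},{"offset":[0,0,-0.001],"spin":0},{"offset":[0,0,-0.001],"spin":0}]' - -
```

```text
clock: 56.05
eef_pos: [548.9, -271.0, 81.4]
eef_rot: [3.13, -0.001, 1.957]
wrist_force: [0.5, 0.3, -0.3]
finger_gap: 48.3
clock: 56.72
eef_pos: [549.1, -271.0, 80.8]
eef_rot: [3.13, -0.001, 1.957]
wrist_force: [-0.2, 1.3, 6.5]
finger_gap: 47.8
```

```bash
python3 -m crank '[{"offset":[0,0,0],"spin":0},{"offset":[0,0,0],"spin":0},{"offset":[0,0,0],"spin":0},{"offset":[0,0,0.001],"spin":0},{"offset":[0,0,0.015],"spin":0},{"offset":[0,0,0.045],"spin":0},{"offset":[0,0,0.08],"spin":0},{"offset":[0,0,0.1],"spin":0}]' 0.75 -
python3 -m crank '[{"offset":[-0.01,0.025,0],"spin":0},{"offset":[-0.02,0.055,0],"spin":0},{"offset":[-0.032,0.087,0],"spin":0},{"offset":[-0.044,0.12,0],"spin":0},{"offset":[-0.056,0.15,0],"spin":0},{"offset":[-0.068,0.18,0],"spin":0},{"offset":[-0.08,0.21,0],"spin":0},{"offset":[-0.09,0.24,0],"spin":0}]' 0.6 -
python3 -m crank '[{"offset":[-0.006,0.02,-0.01],"spin":0},{"offset":[-0.013,0.036,-0.03],"spin":0},{"offset":[-0.013,0.036,-0.05],"spin":0},{"offset":[-0.013,0.036,-0.07],"spin":0},{"offset":[-0.013,0.036,-0.09],"spin":0},{"offset":[-0.013,0.036,-0.1],"spin":0},{"offset":[-0.013,0.036,-0.1],"spin":0},{"offset":[-0.013,0.036,-0.1],"spin":0}]' - -
cat > lid.py <<'E'
from h import *
st=manip.read_state();w=manip.camera("wrist");E=ext(w,st);save(w,"w14")
print(np.round(st["eef_pos"],1),np.round(st["eef_rot"],3))
for d in manip.masks_of(w,"lid_centre")[:4]:
    m=d["mask"];ys,xs=np.nonzero(m);c=((xs.min()+xs.max())/2,(ys.min()+ys.max())/2)
    col=w["pixels"][m]
    print(round(d["conf"],2),c,np.round(col.mean(0)),"disc",np.round(ray(w,*c,12,E),1))
    k=m&(w["pixels"].max(2)<70);ys,xs=np.nonzero(k)
    if len(xs)>20: print("  knob",xs.min(),xs.max(),ys.min(),ys.max(),np.round(ray(w,(xs.min()+xs.max())/2,(ys.min()+ys.max())/2,38,E),1))
t=manip.camera("top");save(t,"t14")
for k in("collar_centre","ring_centre"):
    print(k,[(np.round(d["location"]).tolist(),round(d["conf"],2)) for d in manip.search_frame(t,k)[:2]])
    for d in manip.masks_of(t,k)[:1]:
        ys,xs=np.nonzero(d["mask"]);print("  ",xs.min(),xs.max(),ys.min(),ys.max(),ray(t,(xs.min()+xs.max())/2,(ys.min()+ys.max())/2,103 if k[0]=="c" else 99,ext(t)))
E
python3 lid.py
```

```text
clock: 57.38
eef_pos: [549.6, -271.4, 184.3]
eef_rot: [3.128, 0.002, 1.957]
wrist_force: [0.4, 0.3, 0.1]
finger_gap: 70.5
clock: 58.05
eef_pos: [458.7, -30.1, 184.4]
eef_rot: [3.128, 0.002, 1.957]
wrist_force: [1.0, 1.4, -0.6]
finger_gap: 56.5
clock: 58.72
eef_pos: [445.8, 5.8, 84.8]
eef_rot: [3.128, 0.002, 1.956]
wrist_force: [0.0, -0.7, 1.2]
finger_gap: 56.5
[445.8   5.8  84.8] [3.128e+00 2.000e-03 1.956e+00]
0.94 (np.float64(231.0), np.float64(266.0)) [247. 240.   1.] disc [449.9 -94.8  12. ]
0.88 (np.float64(259.0), np.float64(190.5)) [187. 186. 190.] disc [445.7   6.2  12. ]
  knob 249 270 185 209 [445.6   6.5  38. ]
0.84 (np.float64(205.0), np.float64(96.5)) [ 16. 239. 234.] disc [357.8  77.2  12. ]
0.7 (np.float64(157.0), np.float64(197.0)) [  2. 225. 219.] disc [342.5 -43.4  12. ]
collar_centre [([544.0, -266.0, 105.0], 0.78)]
   368 405 177 214 [ 547.20800524 -272.75156942  103.        ]
ring_centre [([551.0, -272.0, 99.0], 0.84)]
   352 420 163 228 [ 547.92852186 -272.75644336   99.        ]
```

```bash
python3 -m crank '[{"offset":[0,0.0005,-0.02],"spin":0},{"offset":[0,0.0005,-0.04],"spin":0},{"offset":[0,0.0005,-0.06],"spin":0},{"offset":[0,0.0005,-0.075],"spin":0},{"offset":[0,0.0005,-0.085],"spin":0},{"offset":[0,0.0005,-0.092],"spin":0},{"offset":[0,0.0005,-0.092],"spin":0},{"offset":[0,0.0005,-0.092],"spin":0}]' - -
python3 -m crank '[{"offset":[0,0,-0.001],"spin":0},{"offset":[0,0,-0.002],"spin":0},{"offset":[0,0,-0.002],"spin":0},{"offset":[0,0,-0.002],"spin":0},{"offset":[0,0,-0.002],"spin":0},{"offset":[0,0,-0.002],"spin":0},{"offset":[0,0,-0.002],"spin":0},{"offset":[0,0,-0.002],"spin":0}]' 0.1 25
```

```text
clock: 59.73
eef_pos: [446.2, 6.4, -6.7]
eef_rot: [3.127, 0.002, 1.956]
wrist_force: [-0.2, 0.2, -0.2]
finger_gap: 56.4
clock: 60.4
eef_pos: [446.3, 6.4, -8.6]
eef_rot: [3.126, 0.002, 1.956]
wrist_force: [-1.0, 0.2, 1.6]
finger_gap: 23.3
```

```bash
python3 -m crank '[{"offset":[0,0,0.005],"spin":0},{"offset":[0,0,0.02],"spin":0},{"offset":[0,0,0.05],"spin":0},{"offset":[0,0,0.085],"spin":0},{"offset":[0,0,0.12],"spin":0},{"offset":[0,0,0.15],"spin":0},{"offset":[0,0,0.18],"spin":0},{"offset":[0,0,0.19],"spin":0}]' - -
python3 -m crank '[{"offset":[0.004,-0.012,0],"spin":0},{"offset":[0.013,-0.035,0],"spin":0},{"offset":[0.023,-0.062,0],"spin":0},{"offset":[0.033,-0.09,0],"spin":0},{"offset":[0.045,-0.12,0],"spin":0},{"offset":[0.056,-0.15,0],"spin":0},{"offset":[0.067,-0.18,0],"spin":0},{"offset":[0.078,-0.21,0],"spin":0}]' - -
python3 -m crank '[{"offset":[0.01,-0.025,0],"spin":0},{"offset":[0.02,-0.05,0],"spin":0},{"offset":[0.024,-0.066,0],"spin":0},{"offset":[0.024,-0.066,-0.005],"spin":0},{"offset":[0.024,-0.066,-0.02],"spin":0},{"offset":[0.024,-0.066,-0.035],"spin":0},{"offset":[0.024,-0.066,-0.045],"spin":0},{"offset":[0.024,-0.066,-0.045],"spin":0}]' - -
```

```text
clock: 61.07
eef_pos: [447.5, 6.3, 185.8]
eef_rot: [3.121, 0.005, 1.956]
wrist_force: [0.6, 0.2, -0.1]
finger_gap: 22.9
clock: 61.73
eef_pos: [525.4, -205.2, 185.0]
eef_rot: [3.122, 0.004, 1.956]
wrist_force: [-0.3, 0.2, -0.8]
finger_gap: 23.6
clock: 62.4
eef_pos: [548.3, -270.0, 137.3]
eef_rot: [3.125, 0.0, 1.957]
wrist_force: [-0.5, 0.1, -0.5]
finger_gap: 23.4
```

```bash
python3 -m crank '[{"offset":[0.0007,-0.001,-0.002],"spin":0},{"offset":[0.0007,-0.001,-0.006],"spin":0},{"offset":[0.0007,-0.001,-0.01],"spin":0},{"offset":[0.0007,-0.001,-0.013],"spin":0},{"offset":[0.0007,-0.001,-0.015],"spin":0},{"offset":[0.0007,-0.001,-0.017],"spin":0},{"offset":[0.0007,-0.001,-0.018],"spin":0},{"offset":[0.0007,-0.001,-0.018],"spin":0}]' - -
python3 -m crank '[{"offset":[0,0,-0.0005],"spin":0},{"offset":[0,0,-0.001],"spin":0},{"offset":[0,0,-0.0015],"spin":0},{"offset":[0,0,-0.002],"spin":0},{"offset":[0,0,-0.0022],"spin":0},{"offset":[0,0,-0.0022],"spin":0},{"offset":[0,0,-0.0022],"spin":0},{"offset":[0,0,-0.0022],"spin":0}]' - -
```

```text
clock: 63.07
eef_pos: [549.0, -271.0, 119.1]
eef_rot: [3.125, 0.0, 1.957]
wrist_force: [-0.0, 0.3, -1.1]
finger_gap: 23.2
clock: 63.73
eef_pos: [549.1, -271.1, 117.1]
eef_rot: [3.125, 0.001, 1.957]
wrist_force: [0.2, 0.1, 1.4]
finger_gap: 23.4
```

The plug is in the bore. Down the last millimetre to contact.

```bash
python3 -m crank '[{"offset":[0,0,-0.0005],"spin":0},{"offset":[0,0,-0.001],"spin":0},{"offset":[0,0,-0.001],"spin":0},{"offset":[0,0,-0.001],"spin":0},{"offset":[0,0,-0.001],"spin":0},{"offset":[0,0,-0.001],"spin":0},{"offset":[0,0,-0.001],"spin":0},{"offset":[0,0,-0.001],"spin":0}]' - -
```

```text
clock: 64.4
eef_pos: [549.3, -271.2, 116.9]
eef_rot: [3.124, 0.002, 1.957]
wrist_force: [0.2, 1.3, 6.2]
finger_gap: 23.5
```

```bash
python3 -m crank '[{"offset":[0,0,0.0005],"spin":0},{"offset":[0,0,0.0005],"spin":0},{"offset":[0,0,0.0005],"spin":0},{"offset":[0,0,0.001],"spin":0},{"offset":[0,0,0.015],"spin":0},{"offset":[0,0,0.04],"spin":0},{"offset":[0,0,0.07],"spin":0},{"offset":[0,0,0.1],"spin":0}]' 0.6 -
python3 -m crank '[{"offset":[-0.01,0.01,0.02],"spin":0},{"offset":[-0.025,0.02,0.03],"spin":0},{"offset":[-0.05,0.03,0.03],"spin":0},{"offset":[-0.075,0.04,0.03],"spin":0},{"offset":[-0.1,0.05,0.03],"spin":0},{"offset":[-0.12,0.06,0.03],"spin":0},{"offset":[-0.14,0.07,0.03],"spin":0},{"offset":[-0.15,0.08,0.03],"spin":0}]' - -
python3 - <<'E'
from h import *
p=manip.camera("side");t=manip.camera("top");
for q,n in((p,"side"),(t,"top")):
  for k in("flask_centre","cork_top","ring_centre","collar_centre","lid_centre","crucible_centre","conical_centre"):
    print(n,k,[(np.round(d["location"]).tolist(),round(d["conf"],2)) for d in manip.search_frame(q,k)[:4]])
f=lambda x:cv2.cvtColor(x["pixels"],cv2.COLOR_RGB2BGR)
a=cv2.resize(f(p)[105:265,110:310],(500,400),interpolation=cv2.INTER_CUBIC);b=cv2.resize(f(t)[120:280,320:440],(300,400),interpolation=cv2.INTER_CUBIC)
cv2.imwrite("pics/fin.png",np.hstack([a,b]))
E
```

```text
clock: 65.07
eef_pos: [549.0, -271.0, 217.6]
eef_rot: [3.125, 0.001, 1.957]
wrist_force: [-0.6, 1.2, -0.4]
finger_gap: 56.6
clock: 65.73
eef_pos: [397.4, -190.5, 247.8]
eef_rot: [3.125, 0.001, 1.956]
wrist_force: [0.5, 0.3, 0.3]
finger_gap: 56.6
side flask_centre [([652.0, 14.0, 66.0], 0.68)]
side cork_top []
side ring_centre [([537.0, -234.0, 101.0], 0.76)]
side collar_centre [([552.0, -255.0, 113.0], 0.63)]
side lid_centre [([454.0, -89.0, 15.0], 0.93), ([358.0, 90.0, 14.0], 0.73), ([342.0, -36.0, 10.0], 0.7), ([547.0, -262.0, 137.0], 0.5)]
side crucible_centre [([552.0, -20.0, 27.0], 0.69)]
side conical_centre [([739.0, 85.0, 50.0], 0.78)]
top flask_centre [([650.0, 2.0, 67.0], 0.66)]
top cork_top [([644.0, -2.0, 11.0], 0.98)]
top ring_centre [([570.0, -282.0, 99.0], 0.94)]
top collar_centre [([551.0, -253.0, 102.0], 0.63), ([548.0, 199.0, 7.0], 0.54)]
top lid_centre [([445.0, -91.0, 6.0], 0.93), ([357.0, 80.0, 11.0], 0.78), ([547.0, -267.0, 132.0], 0.75), ([342.0, -42.0, 16.0], 0.69)]
top crucible_centre [([551.0, -17.0, 12.0], 0.58)]
top conical_centre [([738.0, 71.0, 46.0], 0.55)]
```

View pics/fin.png

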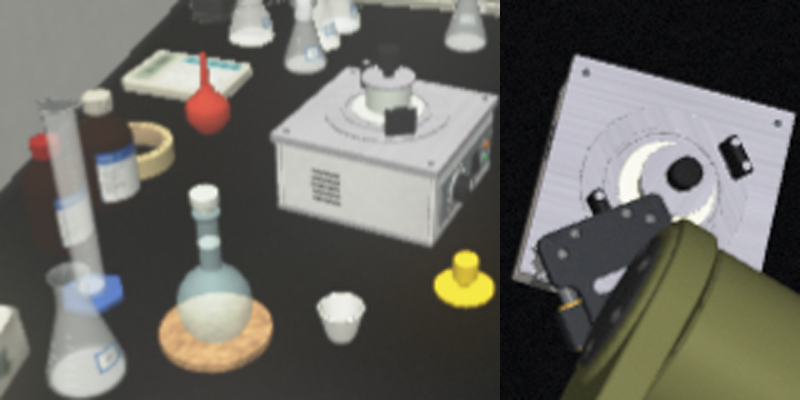

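The final view shows the lid flat on the collar, the collar flat in the ring on the bath, the flask upright on the cork, and the bystanders in place.

```bash
python3 -c "
from cell import manip
s=manip.read_state();print(s['clock'],s['wrist_force'],manip.sign_off())"
```

```text
the job is handed in; nothing more can be done
66.5333 [-1.07482481 -0.46879355  0.22562483] None
```

I carried out the whole job in the order you gave and handed it in at about 66.5 s of the 138 s allowed. No verdict is reported, so the outcome rests on my own checks.

**What was done:** the collar and then the ring were laid on the tray, and the flask was stood on the cork. The ring, collar and lid were then put back on the bath in that order.

**Last checks:**
- **Stack on the bath:** the ring, collar and lid each showed 6–10 N of contact force near the expected seating height. The last pictures show the lid and collar flat. The ring's grips came back to within about 1 mm of where they started.
- **Flask:** it stands upright on the cork, and I released it within about 3 mm of the measured centre.
- **Bystanders:** the crucible and the conical flask are where they were, within the accuracy of the networks.
- **Robot:** it touches nothing, and the wrist force is about zero.

**What disagreed or went wrong:**
- **Fingertips:** they sat about 30 mm behind the reported TCP. My first try at the collar therefore closed lightly on the flask's stopper. I opened at once and corrected the height from the pictures.
- **Flask grip:** the fingers met the 24 mm stopper first, so I carried the flask by the stopper instead of the neck.
- **Network positions:** some were off where things were partly hidden. The last top view was partly blocked by the arm, and it put the ring about 25 mm away from my own measurement.
- **Not checked from above:** the lid's centring was not measured. It follows from the plug having entered the bore.

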